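Light the valet box: unguard and press the switch under its lip

TASK

Turn on the light of the wooden valet box. Move the tall glass aftershave bottle out of the way and stand it upright in the empty wooden tray, slide the steel child guard fully aside by its upright tab on top of the box, then push the switch under the overhanging lip from below, all the way in, so that it stays in. Do not tip the bottle or push the other things on the dresser about, and let go of everything at the end.

Things in the scene. Friction and masses are not known exactly. Their poses are not given: they have to be found in the camera images.
- valet_box: fixed wooden box, 300 mm wide (y), 175 high, walls x -70 to +70 mm; origin: centre of underside; x from its door side (faces the robot) to its back, z up. Along the top of the door side a lip overhangs 45 mm: front edge at x -115, 15 mm thick (z 160 to 175); from there its underside slopes down and back at 45 deg to the door side at z 115. Space below the lip is open once the bottle is gone
- switch_face (a point): centre of the outer face of the switch, a black pad 44 mm (box y) x 26 mm (along the slope), midway on the lip's 45-deg underside, 50 mm to the -y side of the box's middle; stands 18 mm off the slope when off. Site z: direction to push, 45 deg up and to the box's back; x: down the slope. Closed fingers tilted forward 25 to 45 deg clear the lip and press with their flank (45: parallel to the slope)
- switch (a joint): how far the switch is pushed in, m: 0 off, 0.010 fully in. Friction of about 3 N resists; it stays where it is left
- guard_tab (a point): centre of the steel child guard's upright tab, 14 mm wide (box y), 34 mm along box x, 44 mm tall, top 225 mm above the dresser; point 23 mm above the 24 mm wide, 4 mm thick strap on which it stands (strap top 181 mm above the dresser), which runs forward over the lip and down in front of it (outer face 20 mm before the edge). Site axes are the box's
- guard_plate (a point): middle of the guard's plate under the lip, 64 mm wide (box y), 58 mm along the slope, 4 mm thick, parallel to the slope with its outer face 24 mm off it; joined to the strap and moving with it; the strap and tab are 20 mm to the box's +y side of the plate's middle. It covers the switch at the start. Site axes are the box's
- guard (a joint): how far the guard is slid towards the box's +y end, m: about 0 covering the switch (start 0 to 0.010), 0.100 fully aside at its stop. Friction of about 2 N; it stays where it is left
- bottle_mid (a point): centre (half-way up) of the clear glass aftershave bottle, upright, 188 mm tall, body 54 mm across up to 115 mm, narrowing to the neck; about 0.3 kg; it stands just in front of the switch. Site z is its axis
- bottle_cap (a point): middle of the bottle's twist cap, 36 mm across, 42 mm tall (146 to 188 mm above its foot); firmly closed, can carry the bottle
- tray_floor (a point): centre of the upper face of the floor of the empty shallow wooden tray, 130 mm (x) by 180 mm (y) outside, rim 6 mm thick and 18 mm above the dresser, floor 6 mm thick; fixed. Site axes are the tray's
- hairbrush_mid (a point): brown plastic men's hairbrush lying bristles down, 200 mm long, 55 mm wide, 34 mm high; point half-way up near its middle, x towards the head
- nail_clipper_mid (a point): steel nail clipper lying flat, 78 x 16 mm, 18 mm high; point at its middle, x along it
- coin_dish_mid (a point): round white ceramic coin dish painted with marigolds, 116 mm across, 26 mm high; point at its centre
- cream_jar_mid (a point): short amber jar with black lid, 66 mm across, 60 mm high; point at its centre
- spray_can_mid (a point): aluminium spray can with grey cap, upright, 48 mm across, 138 mm high; point at its centre
- wallet_mid (a point): brown leather wallet lying flat, 85 x 112 mm, 18 mm high; point at its centre
Not all that is in view belongs to the job. Leave any blue or yellow look-alike of the part that bears bottle_mid alone.

How it is judged:
On the way, in this order (a step that is already met when the one before it is completed fails the run):
1. the guard is slid aside (at least 80 of its 100 mm) with the switch still off (value of joint guard above 0.08 m and value of joint switch below 0.003 m), for 0.1 s.
2. the switch is pushed in (at least 7 of its 10 mm) (value of joint switch above 0.007 m), for 0.2 s.
At the end, for the whole second after the job is handed in: the switch is at least 7 mm in, the guard at least 80 mm aside, and the bottle stands upright (within 0.1 rad) on the tray's floor: its axis within 42 mm (tray x) and 67 mm (tray y) of the tray's centre, which is anywhere inside the rim (value of joint switch above 0.007 m and value of joint guard above 0.08 m and angle between bottle_mid's own z axis and vertical below 0.1 rad and x of bottle_mid in the frame of tray_floor between -0.042 and 0.042 m and y of bottle_mid in the frame of tray_floor between -0.067 and 0.067 m and z of bottle_mid in the frame of tray_floor between 0.088 and 0.1 m); the robot touches nothing.
It fails at once if the bottle is tipped by more than 0.6 rad (angle between bottle_mid's own z axis and vertical above 0.6 rad).
It fails at once if the hairbrush, nail clipper, coin dish, cream jar, spray can or wallet is moved by more than 30 mm (distance of any of hairbrush_mid, nail_clipper_mid, coin_dish_mid, cream_jar_mid, spray_can_mid, wallet_mid from where it was at the start of the episode above 0.03 m).
It also fails if it takes over 58 s, if anything falls off the work surface, if the arm or the gripper's body presses on something with over 40 N, if the wrist force passes 120 N, or if a joint passes its speed limit or range.

ROBOT

A 6-joint arm with a two-finger parallel gripper is mounted at the origin on the work surface. World frame = base frame: x ahead of the robot, y to its left, z up, the work surface at z = 0. Lengths are in m, angles in rad, forces in N, time in s.
With the tool pointing down it reaches from about 0.4 to 0.825 m from the base axis. Payload 7 kg.
Tool frame: the origin (TCP) lies midway between the tips of the shut fingers; the grasp point (between the pads) lies 19 mm behind it; x points along the fingers, z is the direction in which the jaws open and shut, and the axes are right-handed (so a half turn about x gives the same grasp; the last joint's range is limited). The gripper opens to 88 mm and grips with 3 to 60 N. Pads are 19 mm wide; open, the fingers measure 130 mm over their backs; the gripper's body (78 mm by 193 mm) begins 47 mm behind the grasp point.
Start: joints at [1.502, 0.359, 0.012, 0, -1.224, -0.288], TCP at [0.236, 0.632, 0.227] pointing down, gripper open.
Joint ranges: [-3.07, 3.07], [-1.43, 2.12], [-1.02, 1.25], [-3.03, 1.67], [-3.05, -0], [-3.03, 3.03]. Speed limits (rad/s): [2.39, 2.39, 3.01, 3.14, 3.14, 3.14].

INTERFACE

Orientations are given as a unit quaternion [x, y, z, w].
In Python, from plant import sensors, grab_frame, get_calibration, finish_job, nets gives the robot as it stands.
- The arm moves only by the tool arm_command, never from a script. Its arguments are lists of equal length, an entry for each row: "hand": the opening, from -1 (shut) to 1 (fully open); "offset": the shift along the tool's x, y, z in m, a list of three; "rot": the turn, a rotation vector about the tool's x, y, z in rad, a list of three. A call has 1 to 8 rows; each row shifts and turns the pose as measured when the row begins, along the tool's axes as they then stand; what a row does not reach is not made up. A row lasts 1/12 s, in which the tool goes at most 41.7 mm and 7.16 degrees, less where a joint would pass 70% of its speed; a pose out of reach is approached as far as the arm can. A call is refused whole if a number of a shift passes 0.0417 or a number of a turn 0.125, either way. A call with a gripper value outside its range is refused whole. The fingers move at their own pace and stop on an object; "force" is the grip in N (left out, the last holds). Time passes only in rows, so rows that do not move let the fingers close. It gives the time, the measured TCP pose, the force and the opening at its end, in the units of the state.
- sensors.sense(): the state, without advancing time (a new reading comes with each control period).
- grab_frame(name): name is "side" or "top"; returns the picture (400x640x3 uint8, red, green, blue); there is no depth.
- get_calibration(name): a dict with "fx", "fy", "cx", "cy" (pixels), "distortion" ([k1, k2, p1, p2, k3] as OpenCV has them; the pictures are not rectified), "eye" and "rotation" of the camera in the world. Camera axes: x right, y down, z forward; pixel columns grow to the right and rows downward; lengths in m; the calibration is good to about 2 mm. A picture is of the moment at which its call begins. get_calibration takes no time and is no camera call.
- finish_job(): hands the job in, once; it reports no verdict.
Trained networks look in the newest picture that a camera, given by its name, has taken for a name from the list of things; names that differ only in an ending like _2 or _b are one class to them, and where a whole thing is asked for, a point or a joint stands for the part that bears it (a point fixed in the world has none). Each returns a list of dicts, best first, with "confidence" (0 to 1); they miss things now and then, are a little off and sometimes report something else, mostly with a low value. They report only what shows in the picture. A call takes as long as a camera call. They do not tell look-alikes from the thing itself.
- nets.recognise(camera, label): "bbox" ([left, top, width, height] in pixels, round what is visible of it).
The state is a dict: "t": time; "joints": joint angles; "qd": joint speeds; "tau": joint torques, N m; "tcp_pos": TCP position; "eef_rot": TCP orientation; "ft_force": force on the tool from outside, world axes, zero at the start; "wrist_torque": the same for the moment, N m; "width": finger opening in m.
Only numpy, scipy, OpenCV 4.12 (cv2) and the standard library are available. Lean on these libraries where they do the work, as an engineer would, in place of code of your own. Each camera call takes 0.05 s, during which the arm holds its last target.

## Working session

There is one attempt and no reset: what is moved stays moved. The work goes in short steps, Python scripts to look and compute and a tool call to move; the robot and the scene stay as the last step left them, time stands still between calls to the robot, and variables do not carry over. Pictures are saved under pics/ and viewed, and the job is handed in when it is done.

Besides the shell and the picture viewer there is one more tool, called after "Request:" as name(argument=value, ...) on one line, values as JSON. arm_command: Moves the arm, as the interface text tells. Its arguments: {"type":"object","properties":{"hand":{"type":"array","items":{"type":"number"}},"offset":{"type":"array","items":{"type":"array","items":{"type":"number"}}},"rot":{"type":"array","items":{"type":"array","items":{"type":"number"}}},"force":{"type":"number"}},"required":["hand","offset","rot"]}

```bash
mkdir -p pics; ls; python3 - <<'E'
from plant import sensors, grab_frame, get_calibration, nets
import cv2
s=sensors.sense(); print(s)
for c in("side","top"):
    im=grab_frame(c); cv2.imwrite(f"pics/{c}0.png",im[:,:,::-1]); print(c,get_calibration(c))
E
```

```text
pics
{'t': 0.0, 'joints': array([ 1.50211936e+00,  3.59413459e-01,  1.10571837e-02, -3.38005999e-04,
       -1.22411364e+00, -2.88077540e-01]), 'qd': array([ 0.00051872, -0.00047117, -0.00042577,  0.00034941, -0.00011009,
        0.00022734]), 'tau': array([ 3.24154826e-04, -5.82714415e+01,  2.93053883e+01,  6.99757263e+00,
        7.02723657e-03, -1.67411736e-04]), 'tcp_pos': array([0.23560624, 0.63201887, 0.22560697]), 'eef_rot': array([-0.58034812, -0.40292507,  0.58126361, -0.40370789]), 'ft_force': array([-0.15701664, -0.04669535,  1.11238064]), 'wrist_torque': array([ 0.03482359, -0.00441003,  0.02735527]), 'width': 0.08783900099314647}
side {'fx': 513.4034490280861, 'fy': 513.4034490280861, 'cx': 321.20015018127333, 'cy': 199.57270146308772, 'distortion': array([-0.15358247,  0.        ,  0.        ,  0.        ,  0.        ]), 'eye': array([ 0.08458663, -1.06707388,  0.81080836]), 'rotation': array([ 0.84216938, -0.18372491,  0.09537442, -0.49789519])}
top {'fx': 368.6197860932699, 'fy': 368.6197860932699, 'cx': 319.7217563562665, 'cy': 199.50655646077513, 'distortion': array([-0.08303123,  0.        ,  0.        ,  0.        ,  0.        ]), 'eye': array([0.43426475, 0.04611937, 1.34171098]), 'rotation': array([ 0.71417307, -0.69794696,  0.03796356, -0.03722414])}
```

View pics/side0.png

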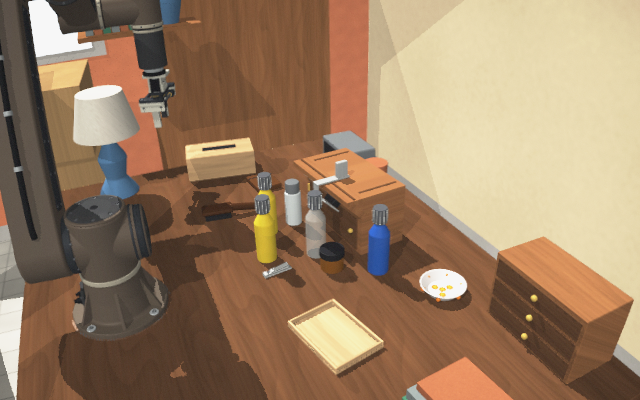

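View pics/top0.png

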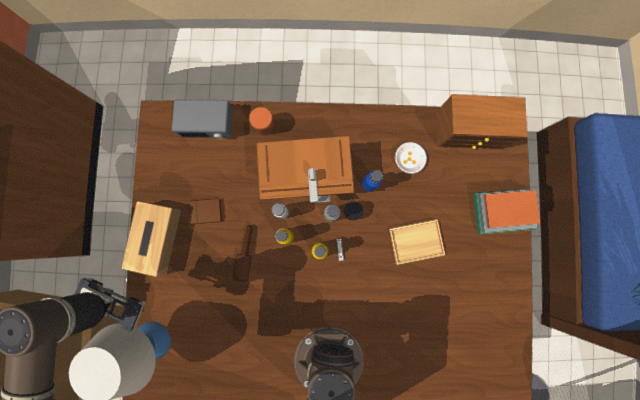

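```bash
python3 - <<'E'
from plant import sensors, grab_frame, get_calibration, nets
for c,ls in(("side",["bottle_mid","guard_tab","tray_floor","valet_box","bottle_cap"]),("top",["bottle_mid","guard_tab","tray_floor","valet_box","spray_can_mid","bottle_cap"])):
    for l in ls: print(c,l,[(d['bbox'],round(d['confidence'],2)) for d in nets.recognise(c,l)])
E
```

```text
side bottle_mid [([306.0, 187.1, 23.1, 68.8], 0.95), ([367.1, 204.5, 22.0, 71.7], 0.84), ([251.5, 195.8, 23.6, 65.9], 0.76), ([257.1, 171.7, 24.5, 60.4], 0.76)]
side guard_tab [([312.7, 158.8, 34.8, 44.5], 0.77)]
side tray_floor [([285.4, 298.1, 98.8, 76.0], 0.77)]
side valet_box [([294.6, 147.2, 106.4, 106.7], 0.6), ([258.0, 261.8, 33.3, 14.9], 0.56), ([313.8, 161.2, 35.0, 41.0], 0.54), ([307.7, 190.0, 20.7, 67.0], 0.51)]
side bottle_cap [([254.5, 193.5, 20.7, 70.2], 0.86), ([257.3, 170.9, 21.3, 62.0], 0.59), ([308.1, 189.8, 16.3, 67.7], 0.58), ([365.7, 203.2, 24.3, 70.5], 0.55), ([316.4, 245.0, 29.1, 33.5], 0.31)]
top bottle_mid [([361.8, 166.1, 20.1, 28.1], 0.84), ([275.8, 229.9, 17.2, 7.4], 0.61), ([325.3, 206.6, 15.4, 12.6], 0.52)]
top guard_tab [([307.7, 170.4, 22.5, 34.4], 0.73), ([255.9, 135.8, 95.5, 67.5], 0.66)]
top tray_floor [([395.1, 220.5, 48.7, 41.2], 0.71)]
top valet_box [([256.5, 135.6, 96.9, 66.2], 0.55), ([343.1, 204.1, 21.3, 13.6], 0.27)]
top spray_can_mid [([271.7, 203.7, 13.5, 16.5], 0.53)]
top bottle_cap [([273.5, 228.4, 18.3, 15.8], 0.8), ([323.0, 203.2, 15.8, 18.1], 0.71), ([314.1, 244.0, 13.3, 16.2], 0.53), ([360.4, 169.4, 21.5, 22.9], 0.52)]
```

Candidate bottles in the side view are clear at (316,224), yellow at (263,230) and (265,203), and blue at (378,240). Only the clear one matches, since it is colourless and stands in front of the box. I'll confirm that and the geometry in crops.

```bash
cat > h.py <<'E'
import numpy as np, cv2
from scipy.spatial.transform import Rotation as R
from plant import sensors, get_calibration
C={c:get_calibration(c) for c in("side","top")}
def ray(c,uv):
    k=C[c];K=np.array([[k['fx'],0,k['cx']],[0,k['fy'],k['cy']],[0,0,1]])
    p=cv2.undistortPoints(np.array([[uv]],float),K,k['distortion'])[0,0]
    return np.array(k['eye']),R.from_quat(k['rotation']).apply([p[0],p[1],1])
def onz(c,uv,z):
    e,d=ray(c,uv);return e+d*(z-e[2])/d[2]
def proj(c,P):
    k=C[c];K=np.array([[k['fx'],0,k['cx']],[0,k['fy'],k['cy']],[0,0,1]])
    q=R.from_quat(k['rotation']).inv().apply(np.atleast_2d(P)-k['eye'])
    return cv2.projectPoints(q.reshape(-1,1,3),np.zeros(3),np.zeros(3),K,k['distortion'])[0][:,0]
def tri(a,b):
    e1,d1=ray("side",a);e2,d2=ray("top",b)
    A=np.stack([d1,-d2],1);s=np.linalg.lstsq(A,e2-e1,rcond=None)[0]
    p,q=e1+s[0]*d1,e2+s[1]*d2;return (p+q)/2,np.linalg.norm(p-q)
E
python3 - <<'E'
import cv2
a=cv2.imread("pics/side0.png")[140:280,250:410];b=cv2.imread("pics/top0.png")[125:275,235:455]
cv2.imwrite("pics/sc.png",cv2.resize(a,None,fx=4.2,fy=4.2,interpolation=3));cv2.imwrite("pics/tc.png",cv2.resize(b,None,fx=3.6,fy=3.6,interpolation=3))
E
```

```text
(no output)
```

View pics/sc.png

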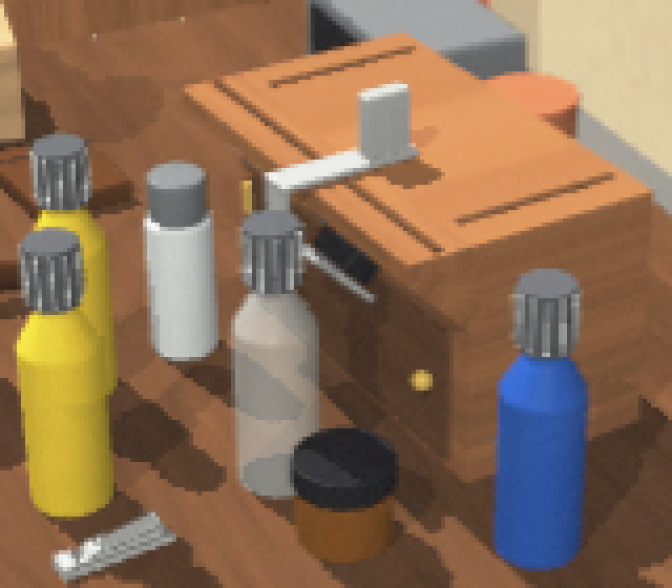

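View pics/tc.png

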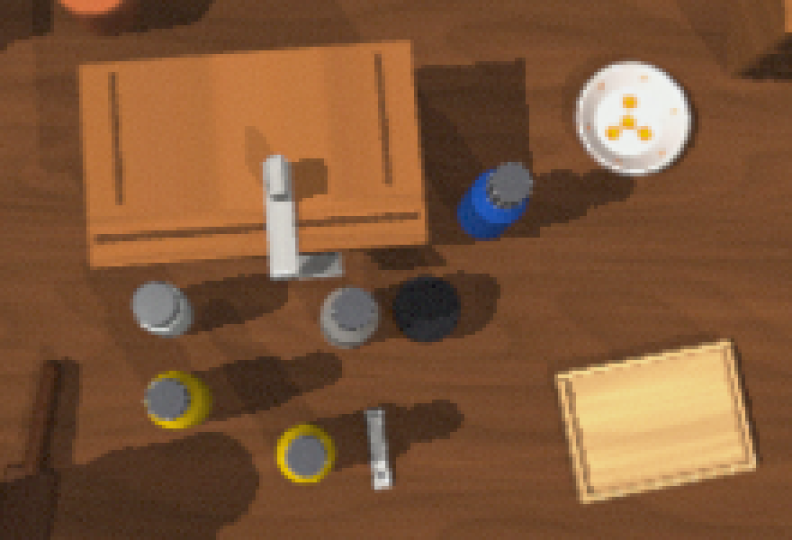

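The crops confirm the clear bottle at side (316,228) and top (332,211). The cream jar is right next to it at top (354,211), and the spray can is at (279,210).

```bash
python3 - <<'E'
from h import *
np.set_printoptions(precision=4,suppress=True)
T=lambda u,v:(235+u/3.6,125+v/3.6)
S=lambda u,v:(250+u/4.2,140+v/4.2)
bc=np.array([onz("top",T(*p),.175) for p in[(80,66),(411,40),(427,242),(92,267)]])
print("box",bc); ey=(bc[0]-bc[1])+(bc[3]-bc[2]); ey/=np.linalg.norm(ey);print("yaw",np.arctan2(-ey[0],ey[1]),[np.linalg.norm(bc[i]-bc[(i+1)%4]) for i in range(4)])
yaw=np.arctan2(-ey[0],ey[1]); ex=np.array([np.cos(yaw),np.sin(yaw),0]); ctr=bc.mean(0); print("center of box origin",ctr+ex*.0225)
tc=np.array([onz("top",T(*p),.018) for p in[(555,375),(735,340),(758,468),(583,503)]])
ey=(tc[0]-tc[1])+(tc[3]-tc[2]);print("tray",tc.mean(0),np.arctan2(-ey[0],ey[1]),[np.linalg.norm(tc[i]-tc[(i+1)%4]) for i in range(4)])
ts=np.array([onz("side",p,.018) for p in[(289,322),(331,301),(383,343),(341,370)]]);print("tray side",ts.mean(0))
print("cap tri",tri(S(272,222),T(354,307)),onz("top",T(354,307),.188),onz("side",S(272,222),.188))
print("bottle foot side",onz("side",S(276,475),0.0))
print("tab tri",tri(S(384,90),T(276,160)),onz("top",T(276,160),.225),onz("side",S(384,90),.225))
print("jar",onz("top",T(427,308),.06),onz("side",S(344,462),.06))
print("can",onz("top",T(158,302),.138),onz("side",S(178,178),.138))
print("yel",onz("top",T(306,456),.188),onz("top",T(168,398),.188))
print("blue",onz("top",T(512,184),.188)); print("clip",onz("top",T(378,450),.01)); print("dish",onz("top",T(633,118),.026))
E
```

```text
box [[ 0.7377  0.2535  0.175 ]
 [ 0.7684 -0.0447  0.175 ]
 [ 0.5847 -0.0613  0.175 ]
 [ 0.5556  0.235   0.175 ]]
yaw 0.10045403081281416 [np.float64(0.29979786199755654), np.float64(0.18443384578750077), np.float64(0.2977308287337294), np.float64(0.18300498103085003)]
center of box origin [0.684  0.0979 0.175 ]
tray [ 0.4301 -0.3099  0.018 ] 0.20853739307369562 [np.float64(0.18672972403560653), np.float64(0.1296492073236289), np.float64(0.18040434272348926), np.float64(0.1294208050089789)]
tray side [ 0.4309 -0.3158  0.018 ]
cap tri (array([0.5245, 0.0028, 0.1877]), np.float64(0.00011879644977338792)) [0.5245 0.0028 0.188 ] [0.5244 0.0023 0.188 ]
bottle foot side [0.5222 0.0041 0.    ]
tab tri (array([0.6413, 0.0751, 0.2231]), np.float64(0.010468984412994086)) [0.6459 0.0732 0.225 ] [0.6339 0.0716 0.225 ]
jar [ 0.5351 -0.0728  0.06  ] [ 0.5326 -0.0805  0.06  ]
can [0.5288 0.1794 0.138 ] [0.5269 0.1751 0.138 ]
yel [0.3946 0.0417 0.188 ] [0.4417 0.1624 0.188 ]
blue [ 0.6364 -0.1346  0.188 ]
clip [ 0.396  -0.0305  0.01  ]
dish [ 0.736  -0.2834  0.026 ]
```

```bash
cat >> h.py <<'E'
def need(pos,Rm,sym=True):
    """print offset (tool axes now) and rotvec to reach pos, orientation"""
    s=sensors.sense();Rc=R.from_quat(s['eef_rot'])
    Rt=R.from_matrix(Rm); 
    o=Rc.inv().apply(np.array(pos)-s['tcp_pos']); r=(Rc.inv()*Rt).as_rotvec()
    print("t",round(float(s['t']),2),"tcp",s['tcp_pos'].round(4),"w",round(float(s['width']),4),"F",s['ft_force'].round(1)); print("axes rows x,y,z",Rc.as_matrix().T.round(3).tolist())
    print("offset",o.round(4),"|",np.linalg.norm(o).round(4),"rot",r.round(4),"joints",s['joints'].round(3))
yaw=.1004; BX=np.array([np.cos(yaw),np.sin(yaw),0]);BY=np.array([-np.sin(yaw),np.cos(yaw),0]);BZ=np.array([0,0,1.]);BO=np.array([.684,.098,0])
def box(x,y,z): return BO+x*BX+y*BY+z*BZ
def frame(xd,zd):
    xd=xd/np.linalg.norm(xd);zd=zd-xd*(zd@xd);zd/=np.linalg.norm(zd);return np.stack([xd,np.cross(zd,xd),zd],1)
E
python3 - <<'E'
from h import *
for sg in(1,-1): need([.5245,.0028,.26],frame(-BZ,sg*BY))
E
```

```text
t 0.65 tcp [0.2357 0.6325 0.2266] w 0.0879 F [-0.   0.3  0.5]
axes rows x,y,z [[-0.0, 0.0, -1.0], [0.937, -0.349, -0.0], [-0.349, -0.937, -0.0]]
offset [-0.0335  0.4905  0.4892] | 0.6935 rot [2.6845e+00 1.0000e-04 1.0000e-04] joints [ 1.502  0.359  0.012 -0.    -1.224 -0.288]
t 0.65 tcp [0.2357 0.6325 0.2266] w 0.0879 F [-0.   0.3  0.5]
axes rows x,y,z [[-0.0, 0.0, -1.0], [0.937, -0.349, -0.0], [-0.349, -0.937, -0.0]]
offset [-0.0335  0.4905  0.4892] | 0.6935 rot [-0.4571 -0.      0.    ] joints [ 1.502  0.359  0.012 -0.    -1.224 -0.288]
```

Request:
arm_command(hand=[0.4,0.4,0.4,0.4], offset=[[-0.02,0,0],[-0.02,0,0],[-0.02,0,0],[-0.02,0,0]], rot=[[-0.114,0,0],[-0.114,0,0],[-0.114,0,0],[-0.114,0,0]], force=25)

```text
t: 0.98
tcp_pos: [0.235, 0.6299, 0.3031]
eef_rot: [0.468, 0.526, -0.474, 0.529]
ft_force: [0.0, 0.1, -0.2]
width: 0.0664
```

```bash
python3 - <<'E'
from h import *
need([.5245,.0028,.26],frame(-BZ,-BY))
E
```

```text
t 0.98 tcp [0.235  0.6299 0.3031] w 0.0664 F [ 0.   0.1 -0.2]
axes rows x,y,z [[-0.003, -0.011, -1.0], [0.994, 0.113, -0.004], [0.113, -0.994, 0.01]]
offset [0.0489 0.2171 0.6553] | 0.692 rot [0.0127 0.0102 0.0037] joints [ 1.502  0.327  0.138 -0.002 -1.393  0.182]
```

Request:
arm_command(hand=[0.4,0.4,0.4,0.4,0.4,0.4,0.4,0.4], offset=[[0,0.03,0.02],[0,0.03,0.02],[0,0.03,0.02],[0,0.03,0.02],[0,0.006,0.036],[0,0.006,0.036],[0,0.006,0.036],[0,0.006,0.036]], rot=[[0.012,0.01,0.004],[0,0,0],[0,0,0],[0,0,0],[0,0,0],[0,0,0],[0,0,0],[0,0,0]])

```text
t: 1.65
tcp_pos: [0.4082, 0.4239, 0.3055]
eef_rot: [0.472, 0.53, -0.467, 0.528]
ft_force: [1.2, -0.8, -0.1]
width: 0.0611
```

Request:
arm_command(hand=[0.4,0.4,0.4,0.4,0.4,0.4,0.4,0.4], offset=[[0,0.006,0.036],[0,0.006,0.036],[0,0.006,0.036],[0,0.006,0.036],[0,0.006,0.036],[0,0.006,0.036],[0,0.006,0.036],[0,0.006,0.036]], rot=[[0,0,0],[0,0,0],[0,0,0],[0,0,0],[0,0,0],[0,0,0],[0,0,0],[0,0,0]])

```text
t: 2.32
tcp_pos: [0.4909, 0.1288, 0.3056]
eef_rot: [0.474, 0.53, -0.464, 0.528]
ft_force: [1.2, 0.1, -0.6]
width: 0.0616
```

```bash
python3 - <<'E'
from h import *
need([.5245,.0028,.26],frame(-BZ,-BY))
E
```

```text
t 2.32 tcp [0.4909 0.1288 0.3056] w 0.0616 F [ 1.2  0.1 -0.6]
axes rows x,y,z [[0.007, 0.011, -1.0], [0.993, 0.12, 0.008], [0.12, -0.993, -0.01]]
offset [0.0444 0.0178 0.1296] | 0.1382 rot [ 0.0201 -0.0103 -0.0081] joints [ 0.64   0.029 -0.223 -0.005 -1.307  1.052]
```

Request:
arm_command(hand=[0.4,0.4,0.4,0.4,0.4,0.4], offset=[[0,0.0045,0.033],[0,0.0045,0.033],[0,0.0045,0.033],[0,0.0045,0.03],[0,0,0],[0,0,0]], rot=[[0.02,-0.01,-0.008],[0,0,0],[0,0,0],[0,0,0],[0,0,0],[0,0,0]])

```text
t: 2.82
tcp_pos: [0.5232, -0.0108, 0.3071]
eef_rot: [0.477, 0.522, -0.475, 0.523]
ft_force: [0.2, 0.8, -0.0]
width: 0.061
```

```bash
python3 - <<'E'
from h import *
need([.5245,.0028,.15],frame(-BZ,-BY))
from plant import grab_frame
for c in("side","top"):
    im=grab_frame(c)[:,:,::-1]; im=im[60:280,180:430] if c=="side" else im[100:280,220:440]
    cv2.imwrite(f"pics/{c}1.png",cv2.resize(im,None,fx=2.6,fy=2.6,interpolation=3))
E
```

```text
t 2.82 tcp [ 0.5232 -0.0108  0.3071] w 0.061 F [ 0.2  0.8 -0. ]
axes rows x,y,z [[0.003, 0.001, -1.0], [0.996, 0.093, 0.003], [0.093, -0.996, -0.0]]
offset [ 0.1571  0.0021 -0.0134] | 0.1577 rot [-0.0073 -0.0003 -0.0031] joints [ 0.355  0.06  -0.189  0.    -1.319  1.309]
```

View pics/side1.png

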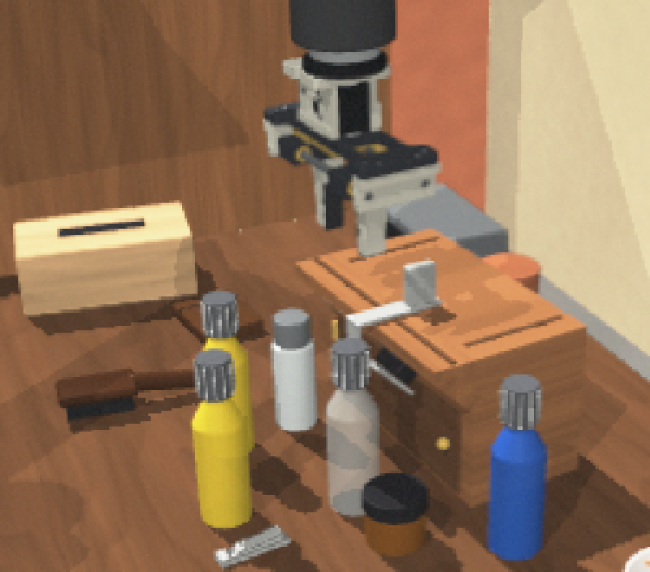

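View pics/top1.png

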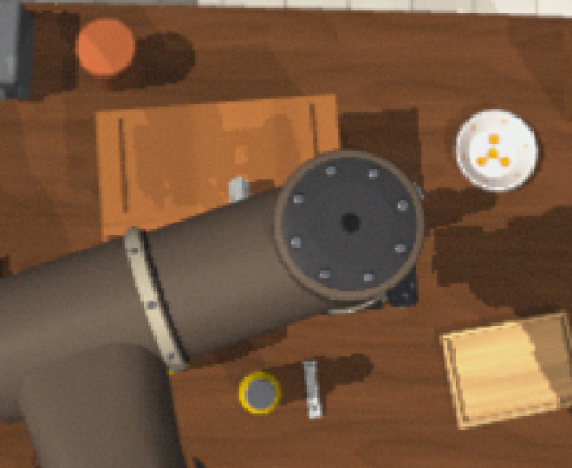

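Request:
arm_command(hand=[0.4,0.4,0.4,0.4,0.4,0.4], offset=[[0.01,0.002,-0.013],[0,0,0],[0.035,0,0],[0.035,0,0],[0,0,0],[0,0,0]], rot=[[-0.007,0,-0.003],[0,0,0],[0,0,0],[0,0,0],[0,0,0],[0,0,0]])

```text
t: 3.42
tcp_pos: [0.5246, 0.0113, 0.2265]
eef_rot: [0.473, 0.526, -0.47, 0.528]
ft_force: [1.3, 1.0, 0.5]
width: 0.0613
```

```bash
python3 - <<'E'
from h import *
need([.5245,.0028,.15],frame(-BZ,-BY))
from plant import grab_frame
for c in("side",):
    im=grab_frame(c)[:,:,::-1]; im=im[60:280,180:430] if c=="side" else im[100:280,220:440]
    cv2.imwrite(f"pics/{c}2.png",cv2.resize(im,None,fx=2.6,fy=2.6,interpolation=3))
E
```

```text
t 3.42 tcp [0.5246 0.0113 0.2265] w 0.0613 F [1.3 1.  0.5]
axes rows x,y,z [[0.005, 0.002, -1.0], [0.994, 0.112, 0.005], [0.112, -0.994, -0.001]]
offset [ 0.0765 -0.0014  0.0085] | 0.077 rot [ 0.0114 -0.0013 -0.0048] joints [ 0.396  0.108 -0.32   0.    -1.138  1.287]
```

View pics/side2.png

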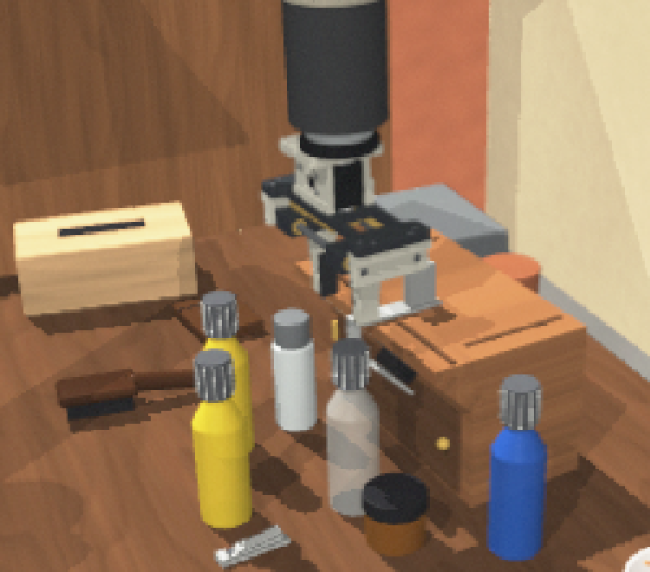

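Request:
arm_command(hand=[0.4,0.4,0.4], offset=[[0,-0.001,0.008],[0,0,0],[0,0,0]], rot=[[0.011,0,-0.004],[0,0,0],[0,0,0]])

```text
t: 3.72
tcp_pos: [0.5261, 0.0041, 0.2307]
eef_rot: [0.476, 0.524, -0.472, 0.525]
ft_force: [0.1, 0.0, -0.6]
width: 0.0613
```

```bash
python3 - <<'E'
from h import *
need([.5245,.0028,.15],frame(-BZ,-BY))
E
```

```text
t 3.72 tcp [0.5261 0.0041 0.2307] w 0.0613 F [ 0.1  0.  -0.6]
axes rows x,y,z [[0.004, 0.002, -1.0], [0.995, 0.102, 0.005], [0.102, -0.995, -0.002]]
offset [ 0.0807 -0.0021  0.0013] | 0.0807 rot [ 0.0016 -0.002  -0.0046] joints [ 3.810e-01  1.070e-01 -3.100e-01 -1.000e-03 -1.148e+00  1.293e+00]
```

Request:
arm_command(hand=[0.4,0.4,0.4,0.4,0.4,-1,-1,-1], offset=[[0.025,-0.002,0.001],[0.025,0,0],[0.02,0,0],[0.008,0,0],[0,0,0],[0,0,0],[0,0,0],[0,0,0]], rot=[[0,-0.002,-0.004],[0,0,0],[0,0,0],[0,0,0],[0,0,0],[0,0,0],[0,0,0],[0,0,0]])

```text
t: 4.38
tcp_pos: [0.5316, 0.0031, 0.1612]
eef_rot: [0.479, 0.521, -0.469, 0.528]
ft_force: [-0.3, 0.5, -0.5]
width: 0.047
```

```bash
python3 - <<'E'
from h import *
need([.5245,.0028,.24],frame(-BZ,-BY))
E
```

```text
t 4.38 tcp [0.5316 0.0031 0.1612] w 0.047 F [-0.3  0.5 -0.5]
axes rows x,y,z [[0.018, 0.004, -1.0], [0.995, 0.1, 0.018], [0.101, -0.995, -0.002]]
offset [-0.0789 -0.0057 -0.0006] | 0.0791 rot [ 0.0003 -0.002  -0.0184] joints [ 0.377  0.167 -0.412  0.004 -0.974  1.292]
```

Request:
arm_command(hand=[0.2,0.2,0.2], offset=[[0.01,-0.007,0],[0,0,0],[0,0,0]], rot=[[0,-0.002,-0.018],[0,0,0],[0,0,0]])

```text
t: 4.63
tcp_pos: [0.5257, 0.0028, 0.1529]
eef_rot: [0.475, 0.524, -0.473, 0.525]
ft_force: [0.4, 0.1, 0.2]
width: 0.0526
```

```bash
python3 - <<'E'
from h import *
need([.5245,.0028,.15],frame(-BZ,-BY))
from plant import grab_frame
for c in("side",):
    im=grab_frame(c)[:,:,::-1]; im=im[120:280,230:430]
    cv2.imwrite(f"pics/{c}3.png",cv2.resize(im,None,fx=3.5,fy=3.5,interpolation=3))
E
```

```text
t 4.63 tcp [0.5257 0.0028 0.1529] w 0.0526 F [0.4 0.1 0.2]
axes rows x,y,z [[0.003, 0.001, -1.0], [0.995, 0.101, 0.003], [0.101, -0.995, -0.001]]
offset [ 0.0029 -0.0012 -0.0001] | 0.0031 rot [ 0.0005 -0.0007 -0.0032] joints [ 0.379  0.175 -0.422  0.    -0.971  1.293]
```

View pics/side3.png

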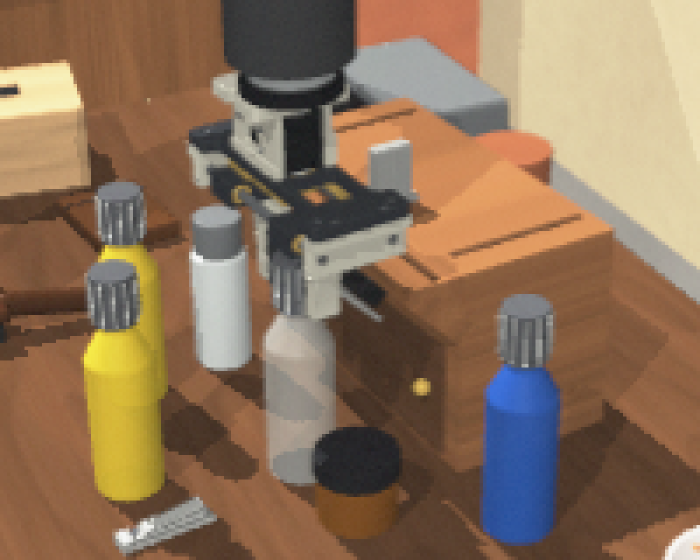

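The cap is between the fingers at about crop (290,285), so I'll close on it.

Request:
arm_command(hand=[-1,-1,-1,-1,-1,-1], offset=[[0,0,0],[0,0,0],[0,0,0],[0,0,0],[0,0,0],[0,0,0]], rot=[[0,0,0],[0,0,0],[0,0,0],[0,0,0],[0,0,0],[0,0,0]], force=30)

```text
t: 5.18
tcp_pos: [0.5254, 0.0028, 0.1527]
eef_rot: [0.475, 0.524, -0.473, 0.525]
ft_force: [0.2, 0.4, -0.8]
width: 0.0356
```

Request:
arm_command(hand=[-1,-1,-1,-1,-1,-1,-1], offset=[[-0.015,0,0],[-0.025,0,0],[-0.025,0,0],[-0.02,0,0],[-0.01,0,0],[0,0,0],[0,0,0]], rot=[[0,0,0],[0,0,0],[0,0,0],[0,0,0],[0,0,0],[0,0,0],[0,0,0]])

```text
t: 5.77
tcp_pos: [0.5219, 0.0023, 0.2477]
eef_rot: [0.473, 0.526, -0.476, 0.522]
ft_force: [-0.6, -0.1, -2.8]
width: 0.0354
```

```bash
python3 - <<'E'
from h import *
need([.4305,-.312,.245],frame(-BZ,-BY))
from plant import grab_frame
for c in("side",):
    im=grab_frame(c)[:,:,::-1]; im=im[80:280,200:430]
    cv2.imwrite(f"pics/{c}4.png",cv2.resize(im,None,fx=2.8,fy=2.8,interpolation=3))
E
```

```text
t 5.77 tcp [0.5219 0.0023 0.2477] w 0.0354 F [-0.6 -0.1 -2.8]
axes rows x,y,z [[-0.007, 0.0, -1.0], [0.995, 0.099, -0.007], [0.099, -0.995, -0.001]]
offset [ 0.0033 -0.1221  0.3037] | 0.3273 rot [-0.001  -0.0008  0.0066] joints [ 0.379  0.096 -0.283 -0.003 -1.198  1.292]
```

View pics/side4.png

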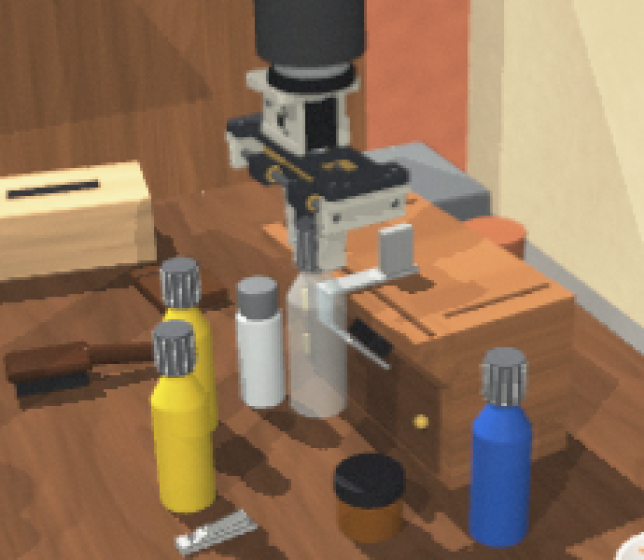

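The bottle is off the dresser and hanging upright, with the white can untouched. Next I'll carry it to the tray.

Request:
arm_command(hand=[-1,-1,-1,-1,-1,-1,-1,-1], offset=[[0,-0.005,0.01],[0,-0.009,0.02],[0,-0.01,0.025],[0,-0.01,0.028],[0,-0.01,0.028],[0,-0.01,0.028],[0,-0.01,0.028],[0,-0.01,0.028]], rot=[[0,0,0.006],[0,0,0],[0,0,0],[0,0,0],[0,0,0],[0,0,0],[0,0,0],[0,0,0]])

```text
t: 6.48
tcp_pos: [0.46, -0.2042, 0.2373]
eef_rot: [0.469, 0.53, -0.476, 0.522]
ft_force: [0.7, 0.0, -2.4]
width: 0.0358
```

Request:
arm_command(hand=[-1,-1,-1,-1,-1,-1,-1], offset=[[0,-0.01,0.028],[0,-0.01,0.025],[0,-0.008,0.02],[0,-0.005,0.01],[0,0,0],[0,0,0],[0,0,0]], rot=[[0,0,0],[0,0,0],[0,0,0],[0,0,0],[0,0,0],[0,0,0],[0,0,0]])

```text
t: 7.07
tcp_pos: [0.4248, -0.2996, 0.2283]
eef_rot: [0.469, 0.533, -0.48, 0.515]
ft_force: [-0.2, 1.1, -2.1]
width: 0.0357
```

```bash
python3 - <<'E'
from h import *
need([.4305,-.312,.159],frame(-BZ,-BY))
from plant import grab_frame
for c in("side","top"):
    im=grab_frame(c)[:,:,::-1]; im=im[180:400,220:470] if c=="side" else im[100:280,300:500]
    cv2.imwrite(f"pics/{c}5.png",cv2.resize(im,None,fx=2.6,fy=2.6,interpolation=3))
E
```

```text
t 7.07 tcp [ 0.4248 -0.2996  0.2283] w 0.0357 F [-0.2  1.1 -2.1]
axes rows x,y,z [[-0.029, 0.005, -1.0], [0.995, 0.099, -0.028], [0.099, -0.995, -0.008]]
offset [0.0691 0.0064 0.0135] | 0.0707 rot [-0.0012 -0.0078  0.0281] joints [-0.235  0.118 -0.305  0.002 -1.177  1.904]
```

View pics/side5.png

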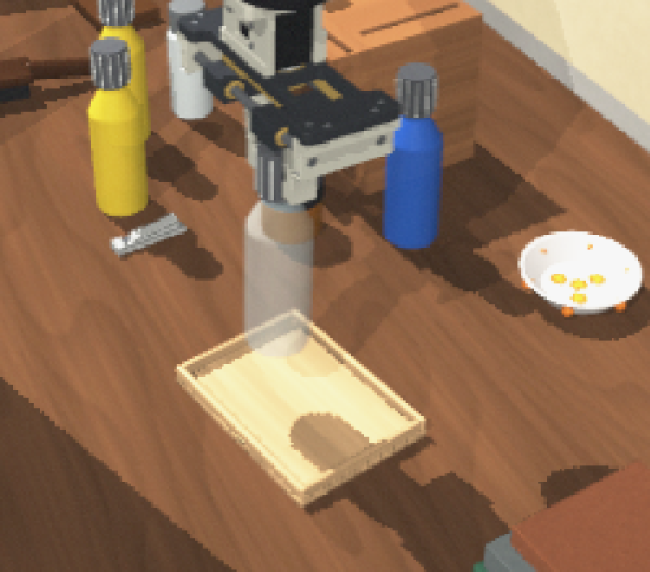

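The bottle is over the tray. I'll level it and then lower it.

Request:
arm_command(hand=[-1,-1,-1,-1,-1], offset=[[0,0.006,0.013],[0.02,0,0],[0.02,0,0],[0,0,0],[0,0,0]], rot=[[0,-0.008,0.028],[0,0,0],[0,0,0],[0,0,0],[0,0,0]])

```text
t: 7.58
tcp_pos: [0.4356, -0.3088, 0.1889]
eef_rot: [0.473, 0.524, -0.472, 0.528]
ft_force: [0.3, -0.2, -1.6]
width: 0.0356
```

```bash
python3 - <<'E'
from h import *
need([.4305,-.312,.159],frame(-BZ,-BY))
E
```

```text
t 7.58 tcp [ 0.4356 -0.3088  0.1889] w 0.0356 F [ 0.3 -0.2 -1.6]
axes rows x,y,z [[0.005, -0.002, -1.0], [0.994, 0.107, 0.005], [0.107, -0.994, 0.002]]
offset [ 0.0298 -0.0056  0.0026] | 0.0305 rot [ 0.0066  0.0022 -0.0049] joints [-0.249  0.153 -0.358  0.    -1.055  1.926]
```

Request:
arm_command(hand=[-1,-1,-1,-1,-1,-1], offset=[[0.01,-0.005,0.002],[0.008,0,0],[0.006,0,0],[0.002,0,0],[0,0,0],[0,0,0]], rot=[[0,0.002,-0.004],[0,0,0],[0,0,0],[0,0,0],[0,0,0],[0,0,0]])

```text
t: 8.08
tcp_pos: [0.4322, -0.3108, 0.1632]
eef_rot: [0.472, 0.526, -0.471, 0.528]
ft_force: [-0.2, -0.2, -2.6]
width: 0.0356
```

```bash
python3 - <<'E'
from h import *
need([.4305,-.312,.159],frame(-BZ,-BY))
E
```

```text
t 8.08 tcp [ 0.4322 -0.3108  0.1632] w 0.0356 F [-0.2 -0.2 -2.6]
axes rows x,y,z [[0.003, -0.001, -1.0], [0.994, 0.11, 0.003], [0.11, -0.994, 0.002]]
offset [ 0.0042 -0.0018  0.001 ] | 0.0047 rot [ 0.0094  0.0017 -0.0031] joints [-2.550e-01  1.750e-01 -3.950e-01  1.000e-03 -9.980e-01  1.935e+00]
```

Request:
arm_command(hand=[-1,-1,-1,-1], offset=[[0.003,0,0],[0.002,0,0],[0.001,0,0],[0,0,0]], rot=[[0,0,-0.003],[0,0,0],[0,0,0],[0,0,0]])

```text
t: 8.42
tcp_pos: [0.4336, -0.3117, 0.1591]
eef_rot: [0.471, 0.525, -0.472, 0.529]
ft_force: [0.3, -0.3, -2.7]
width: 0.0352
```

```bash
python3 - <<'E'
from h import *
need([.4305,-.312,.159],frame(-BZ,-BY))
E
```

```text
t 8.42 tcp [ 0.4336 -0.3117  0.1591] w 0.0352 F [ 0.3 -0.3 -2.7]
axes rows x,y,z [[0.003, -0.004, -1.0], [0.994, 0.11, 0.003], [0.11, -0.994, 0.004]]
offset [ 0.0001 -0.0031 -0.0001] | 0.0031 rot [ 0.01    0.004  -0.0027] joints [-0.254  0.181 -0.399  0.003 -0.987  1.933]
```

Request:
arm_command(hand=[-1,-1,-1,-1], offset=[[0.002,0,0],[0.001,0,0],[0.001,0,0],[0,0,0]], rot=[[0,0.003,-0.002],[0,0,0],[0,0,0],[0,0,0]])

```text
t: 8.75
tcp_pos: [0.4354, -0.313, 0.159]
eef_rot: [0.471, 0.525, -0.471, 0.529]
ft_force: [0.3, 0.6, -3.0]
width: 0.0355
```

Request:
arm_command(hand=[-1,-1,-1,-1], offset=[[0.004,-0.002,0],[0.003,0,0],[0,0,0],[0,0,0]], rot=[[0,0,-0.003],[0,0,0],[0,0,0],[0,0,0]])

```text
t: 9.08
tcp_pos: [0.4395, -0.3158, 0.1599]
eef_rot: [0.471, 0.521, -0.47, 0.535]
ft_force: [-1.1, 0.7, -3.1]
width: 0.0358
```

```bash
python3 - <<'E'
from h import *
need([.4305,-.312,.159],frame(-BZ,-BY))
from plant import grab_frame
for c in("side",):
    im=grab_frame(c)[:,:,::-1]; im=im[220:400,250:450]
    cv2.imwrite(f"pics/{c}6.png",cv2.resize(im,None,fx=3.3,fy=3.3,interpolation=3))
E
```

```text
t 9.08 tcp [ 0.4395 -0.3158  0.1599] w 0.0358 F [-1.1  0.7 -3.1]
axes rows x,y,z [[0.016, -0.012, -1.0], [0.993, 0.115, 0.014], [0.115, -0.993, 0.013]]
offset [ 0.0007 -0.0085 -0.0049] | 0.0098 rot [ 0.0151  0.0132 -0.0144] joints [-0.255  0.183 -0.397  0.009 -0.973  1.937]
```

View pics/side6.png

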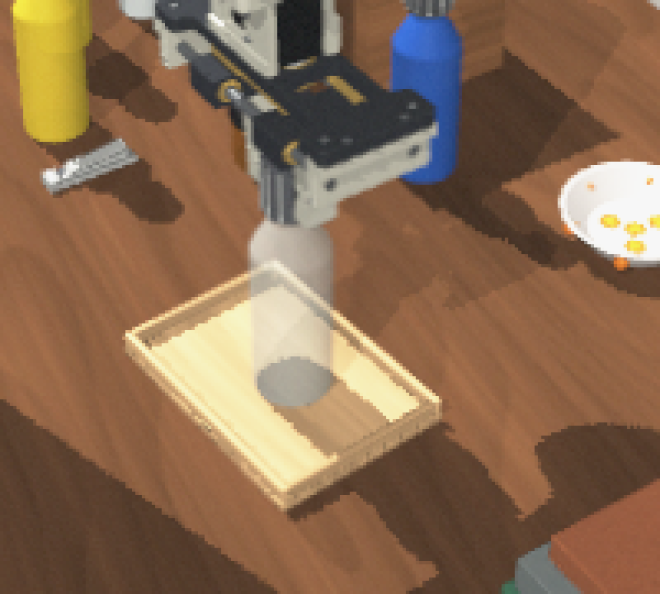

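z has stalled at the height I expected for contact and the foot looks seated on the tray floor, so I'll level and release.

Request:
arm_command(hand=[-1,-1,0.2,0.2,0.2,0.2], offset=[[0,-0.004,-0.002],[0,0,0],[0,0,0],[0,0,0],[0,0,0],[0,0,0]], rot=[[0,0.013,-0.014],[0,0,0],[0,0,0],[0,0,0],[0,0,0],[0,0,0]])

```text
t: 9.63
tcp_pos: [0.434, -0.3143, 0.1581]
eef_rot: [0.47, 0.53, -0.471, 0.526]
ft_force: [0.5, -0.4, 0.5]
width: 0.0515
```

```bash
python3 - <<'E'
from h import *
need([.4305,-.312,.159],frame(-BZ,-BY))
from plant import grab_frame
for c in("side",):
    im=grab_frame(c)[:,:,::-1]; im=im[220:400,250:450]
    cv2.imwrite(f"pics/{c}7.png",cv2.resize(im,None,fx=3.3,fy=3.3,interpolation=3))
E
```

```text
t 9.63 tcp [ 0.434  -0.3143  0.1581] w 0.0515 F [ 0.5 -0.4  0.5]
axes rows x,y,z [[-0.004, 0.002, -1.0], [0.993, 0.115, -0.004], [0.115, -0.993, -0.002]]
offset [-0.0009 -0.0033 -0.0027] | 0.0043 rot [ 0.0147 -0.0023  0.0042] joints [-2.610e-01  1.910e-01 -3.870e-01 -1.000e-03 -9.980e-01  1.947e+00]
```

View pics/side7.png

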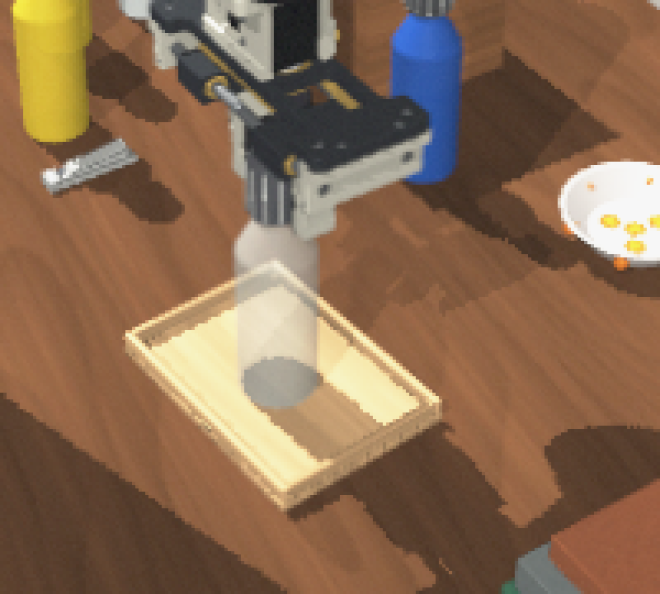

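The bottle is free and standing in the tray. I'll raise the arm and go to the guard tab with the fingers shut.

Request:
arm_command(hand=[0.2,0.2,0.2,0.2,0.2,0.2], offset=[[-0.02,0,0],[-0.03,0,0],[-0.035,0,0],[-0.035,0,0],[-0.02,0,0],[0,0,0]], rot=[[0,0,0],[0,0,0],[0,0,0],[0,0,0],[0,0,0],[0,0,0]])

```text
t: 10.18
tcp_pos: [0.433, -0.3144, 0.302]
eef_rot: [0.469, 0.531, -0.472, 0.524]
ft_force: [0.1, -0.0, 1.0]
width: 0.0525
```

```bash
python3 - <<'E'
from h import *
print(box(-.045,-.08,.2)); need(box(-.045,-.08,.28),frame(-BZ,-BY))
from plant import grab_frame
for c in("side",):
    im=grab_frame(c)[:,:,::-1]; cv2.imwrite(f"pics/{c}8f.png",im);im=im[140:370,230:450]
    cv2.imwrite(f"pics/{c}8.png",cv2.resize(im,None,fx=2.6,fy=2.6,interpolation=3))
E
```

```text
[0.64724513 0.01389245 0.2       ]
t 10.18 tcp [ 0.433  -0.3144  0.302 ] w 0.0525 F [ 0.1 -0.   1. ]
axes rows x,y,z [[-0.01, 0.003, -1.0], [0.993, 0.114, -0.01], [0.114, -0.993, -0.004]]
offset [ 0.0208  0.2506 -0.3016] | 0.3926 rot [ 0.0142 -0.0041  0.01  ] joints [-0.262  0.092 -0.165 -0.    -1.325  1.947]
```

View pics/side8.png

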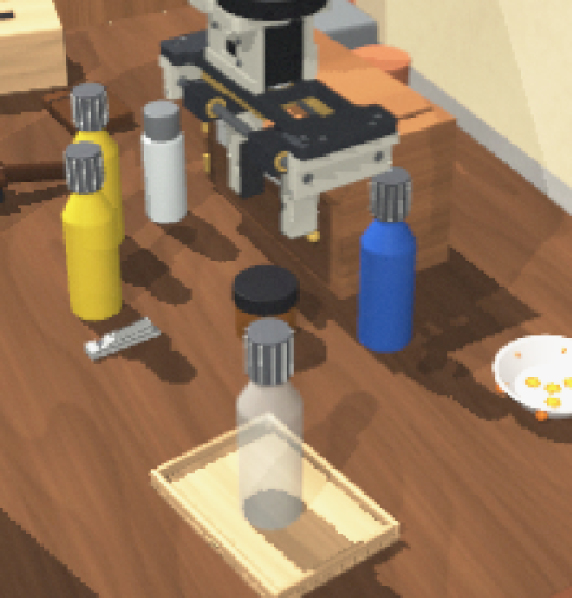

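Request:
arm_command(hand=[-1,-1,-1,-1,-1,-1,-1,-1], offset=[[0,0.021,-0.025],[0,0.021,-0.025],[0,0.021,-0.025],[0,0.021,-0.025],[0,0.021,-0.025],[0,0.021,-0.025],[0,0.021,-0.025],[0,0.021,-0.025]], rot=[[0.01,-0.004,0.01],[0,0,0],[0,0,0],[0,0,0],[0,0,0],[0,0,0],[0,0,0],[0,0,0]])

```text
t: 10.9
tcp_pos: [0.5785, -0.0926, 0.2925]
eef_rot: [0.475, 0.526, -0.477, 0.52]
ft_force: [0.4, -1.2, 1.0]
width: 0.0051
```

```bash
python3 - <<'E'
from h import *
need(box(-.045,-.08,.28),frame(-BZ,-BY))
E
```

```text
t 10.9 tcp [ 0.5785 -0.0926  0.2925] w 0.0051 F [ 0.4 -1.2  1. ]
axes rows x,y,z [[-0.008, 0.003, -1.0], [0.996, 0.093, -0.008], [0.093, -0.996, -0.003]]
offset [ 0.0122  0.0785 -0.0995] | 0.1273 rot [-0.0069 -0.0033  0.0077] joints [ 0.172  0.182 -0.078 -0.004 -1.318  1.493]
```

Request:
arm_command(hand=[-1,-1,-1,-1,-1,-1], offset=[[0,0.021,-0.025],[0,0.021,-0.025],[0,0.02,-0.025],[0.005,0.008,-0.012],[0,0,0],[0,0,0]], rot=[[-0.006,-0.003,0.008],[0,0,0],[0,0,0],[0,0,0],[0,0,0],[0,0,0]])

```text
t: 11.4
tcp_pos: [0.6417, 0.012, 0.2758]
eef_rot: [0.47, 0.528, -0.476, 0.523]
ft_force: [0.3, -0.9, -0.1]
width: 0.0005
```

```bash
python3 - <<'E'
from h import *
need(box(-.045,-.075,.197),frame(-BZ,-BY))
from plant import grab_frame
for c in("side","top"):
    im=grab_frame(c)[:,:,::-1]; im=im[60:250,240:440] if c=="side" else im[100:250,230:430]
    cv2.imwrite(f"pics/{c}9.png",cv2.resize(im,None,fx=3,fy=3,interpolation=3))
E
```

```text
t 11.4 tcp [0.6417 0.012  0.2758] w 0.0005 F [ 0.3 -0.9 -0.1]
axes rows x,y,z [[-0.012, -0.001, -1.0], [0.994, 0.105, -0.012], [0.105, -0.994, -0.0]]
offset [ 0.0787  0.0067 -0.0063] | 0.0792 rot [ 0.0046 -0.0001  0.0123] joints [ 0.321  0.287  0.021 -0.003 -1.317  1.356]
```

View pics/side9.png

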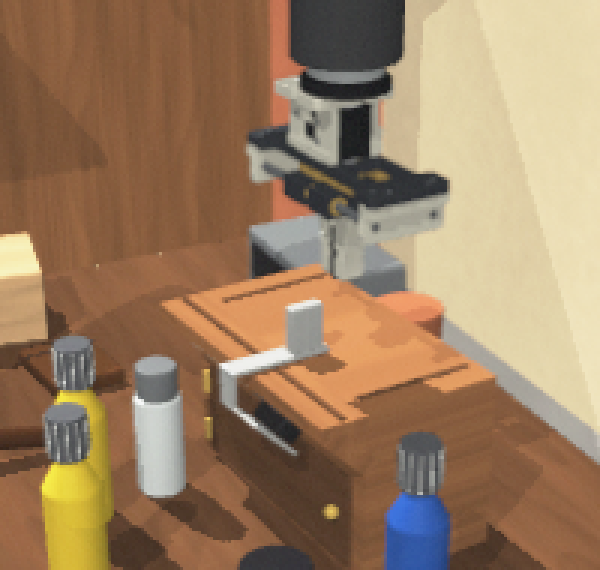

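Request:
arm_command(hand=[-1,-1,-1,-1,-1,-1], offset=[[0.02,0.007,-0.001],[0.025,0,0],[0.02,0,0],[0.01,0,0],[0,0,0],[0,0,0]], rot=[[0.004,0,0.012],[0,0,0],[0,0,0],[0,0,0],[0,0,0],[0,0,0]])

```text
t: 12.0
tcp_pos: [0.6466, 0.006, 0.2023]
eef_rot: [0.478, 0.521, -0.475, 0.524]
ft_force: [-0.4, 0.8, 1.3]
width: 0.0003
```

```bash
python3 - <<'E'
from h import *
need(box(-.045,-.055,.197),frame(-BZ,-BY))
from plant import grab_frame
for c in("side",):
    im=grab_frame(c)[:,:,::-1]; im=im[60:250,240:440] if c=="side" else im[100:250,230:430]
    cv2.imwrite(f"pics/{c}10.png",cv2.resize(im,None,fx=3,fy=3,interpolation=3))
E
```

```text
t 12.0 tcp [0.6466 0.006  0.2023] w 0.0003 F [-0.4  0.8  1.3]
axes rows x,y,z [[0.006, 0.001, -1.0], [0.996, 0.093, 0.006], [0.093, -0.996, -0.0]]
offset [ 0.0053  0.0011 -0.0328] | 0.0333 rot [-0.0072 -0.0001 -0.0059] joints [ 3.110e-01  3.240e-01 -9.500e-02  1.000e-03 -1.145e+00  1.352e+00]
```

View pics/side10.png

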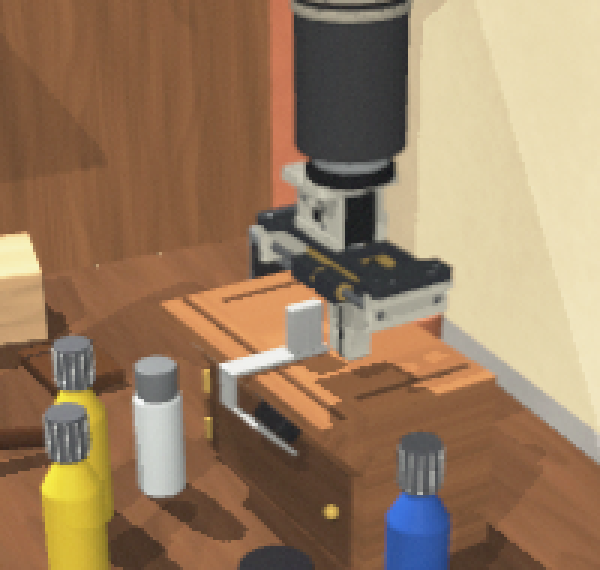

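The finger is beside the tab at about crop (350,335) and the body is above it. Pushing towards box +y, which is tool -z.

Request:
arm_command(hand=[-1,-1,-1,-1,-1,-1,-1,-1], offset=[[0.004,0.001,-0.012],[0,0,-0.014],[0,0,-0.014],[0,0,-0.014],[0,0,-0.014],[0,0,-0.014],[0,0,-0.014],[0,0,0]], rot=[[-0.007,0,-0.006],[0,0,0],[0,0,0],[0,0,0],[0,0,0],[0,0,0],[0,0,0],[0,0,0]])

```text
t: 12.72
tcp_pos: [0.6388, 0.1105, 0.2038]
eef_rot: [0.476, 0.523, -0.473, 0.526]
ft_force: [0.4, -1.8, -1.0]
width: 0.0006
```

```bash
python3 - <<'E'
from h import *
need(box(-.045,.052,.197),frame(-BZ,-BY))
E
```

```text
t 12.72 tcp [0.6388 0.1105 0.2038] w 0.0006 F [ 0.4 -1.8 -1. ]
axes rows x,y,z [[0.006, -0.0, -1.0], [0.995, 0.1, 0.006], [0.1, -0.995, 0.001]]
offset [ 0.0067 -0.0013 -0.035 ] | 0.0357 rot [-0.0001  0.0006 -0.0062] joints [ 0.473  0.326 -0.091  0.003 -1.149  1.196]
```

Request:
arm_command(hand=[-1,-1,-1,-1,-1,-1,-1], offset=[[0.004,0,-0.01],[0,0,-0.01],[0,0,-0.008],[0,0,-0.005],[0,0,-0.004],[0,0,0],[0,0,0]], rot=[[0,0,-0.006],[0,0,0],[0,0,0],[0,0,0],[0,0,0],[0,0,0],[0,0,0]])

```text
t: 13.3
tcp_pos: [0.6361, 0.1385, 0.2009]
eef_rot: [0.469, 0.519, -0.481, 0.529]
ft_force: [0.0, 1.4, 0.3]
width: 0.0002
```

```bash
python3 - <<'E'
from h import *
need(box(-.045,.052,.197),frame(-BZ,-BY))
from plant import grab_frame
for c in("side",):
    im=grab_frame(c)[:,:,::-1]; im=im[60:250,240:440] if c=="side" else im[100:250,230:430]
    cv2.imwrite(f"pics/{c}11.png",cv2.resize(im,None,fx=3,fy=3,interpolation=3))
E
```

```text
t 13.3 tcp [0.6361 0.1385 0.2009] w 0.0002 F [0.  1.4 0.3]
axes rows x,y,z [[-0.001, -0.022, -1.0], [0.995, 0.099, -0.003], [0.099, -0.995, 0.022]]
offset [ 0.0038 -0.0014 -0.007 ] | 0.0081 rot [-0.0014  0.0217  0.0032] joints [ 0.525  0.339 -0.085  0.02  -1.159  1.137]
```

View pics/side11.png

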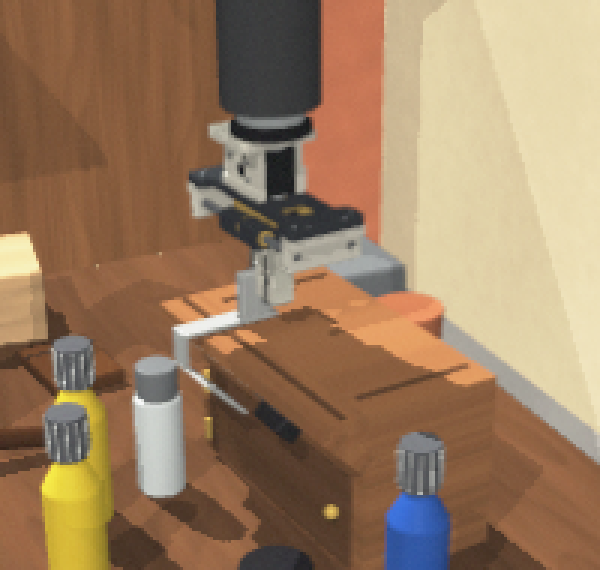

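Request:
arm_command(hand=[-1,-1,-1,-1,-1,-1], offset=[[0,0,-0.008],[0,0,-0.006],[0,0,-0.006],[0,0,-0.006],[0,0,0],[0,0,0]], rot=[[0,0.02,0],[0,0,0],[0,0,0],[0,0,0],[0,0,0],[0,0,0]])

```text
t: 13.85
tcp_pos: [0.6356, 0.1379, 0.2011]
eef_rot: [0.465, 0.515, -0.489, 0.529]
ft_force: [-0.8, 0.9, -0.6]
width: 0.0007
```

```bash
python3 - <<'E'
from h import *
need(box(-.045,.052,.197),frame(-BZ,-BY))
from plant import grab_frame
for c in("side",):
    im=grab_frame(c)[:,:,::-1]; im=im[60:250,240:440] if c=="side" else im[100:250,230:430]
    cv2.imwrite(f"pics/{c}12.png",cv2.resize(im,None,fx=3,fy=3,interpolation=3))
E
```

```text
t 13.85 tcp [0.6356 0.1379 0.2011] w 0.0007 F [-0.8  0.9 -0.6]
axes rows x,y,z [[-0.009, -0.039, -0.999], [0.996, 0.089, -0.012], [0.09, -0.995, 0.038]]
offset [ 0.0039 -0.0009 -0.0076] | 0.0086 rot [-0.0108  0.0379  0.0126] joints [ 0.53   0.345 -0.08   0.031 -1.173  1.117]
```

View pics/side12.png

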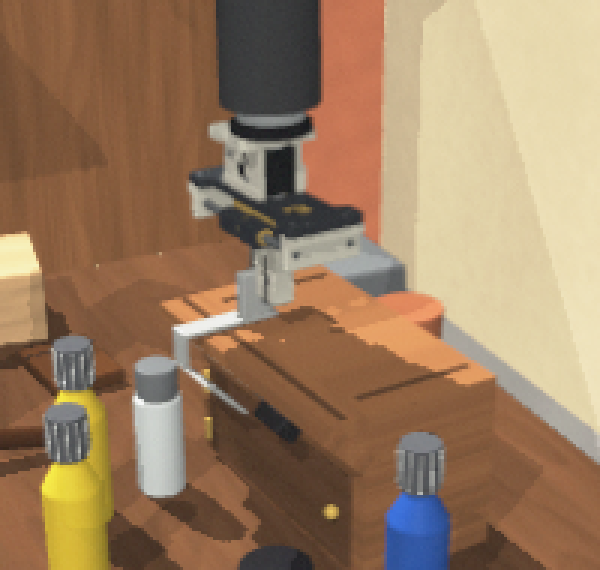

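```bash
python3 - <<'E'
from h import *
p=onz("side",(240+247/3,60+270/3),.225)-BO;print(p@BX,p@BY)
for m in ([0,0.1],):
  for z in(.181,.225):print(proj("side",[box(-.05,-.03+.1,z),box(-.05,-.03,z)]).round(1))
E
```

```text
-0.05789786850360772 0.07363021722226802
[[325.7 163.8]
 [344.  177. ]]
[[325.4 149.8]
 [343.9 162.4]]
```

Request:
arm_command(hand=[-1,-1,-1,-1,-1], offset=[[0,0,0.015],[0,0,0.02],[-0.01,0,0.02],[-0.03,0,0.02],[-0.03,0,0.01]], rot=[[-0.01,0.038,0.012],[0,0,0],[0,0,0],[0,0,0],[0,0,0]])

```text
t: 14.32
tcp_pos: [0.6409, 0.0601, 0.2658]
eef_rot: [0.472, 0.531, -0.472, 0.522]
ft_force: [0.5, 0.3, 0.9]
width: 0.0008
```

The tab is at box y of about +0.074, so the guard is roughly 100 mm aside. Next I'll back off in front of the box and tilt the closed fingers forward for the switch.

```bash
python3 - <<'E'
from h import *
need(box(-.19,-.05,.27),frame(-BZ,-BY))
E
```

```text
t 14.32 tcp [0.6409 0.0601 0.2658] w 0.0008 F [0.5 0.3 0.9]
axes rows x,y,z [[-0.01, 0.009, -1.0], [0.994, 0.108, -0.009], [0.108, -0.994, -0.01]]
offset [-0.0031 -0.1435  0.0154] | 0.1444 rot [ 0.0081 -0.0098  0.009 ] joints [ 0.389  0.292  0.011 -0.012 -1.295  1.294]
```

Request:
arm_command(hand=[-1,-1,-1,-1,-1,-1,-1], offset=[[0,-0.024,0.003],[0,-0.024,0.003],[0,-0.024,0.002],[0,-0.024,0.002],[0,-0.024,0],[0,-0.02,0],[0,0,0]], rot=[[0.008,-0.01,0.009],[0,0,0],[0,0,0],[0,0,0],[0,0,0],[0,0,0.08],[0,0,0.1]])

```text
t: 14.9
tcp_pos: [0.5058, 0.0434, 0.2716]
eef_rot: [0.527, 0.479, -0.417, 0.565]
ft_force: [-0.4, -0.8, 0.7]
width: 0.0005
```

Request:
arm_command(hand=[-1,-1,-1,-1], offset=[[0,0,0],[0,0,0],[0,0,0],[0,0,0]], rot=[[0,0,0.1],[0,0,0.1],[0,0,0],[0,0,0]])

```text
t: 15.23
tcp_pos: [0.498, 0.0458, 0.269]
eef_rot: [0.576, 0.424, -0.349, 0.605]
ft_force: [0.9, 0.6, 0.9]
width: 0.0004
```

```bash
python3 - <<'E'
from h import *
t=np.radians(38)
need(box(-.19,-.05,.25),frame(np.sin(t)*BX-np.cos(t)*BZ,-BY))
E
```

```text
t 15.23 tcp [0.498  0.0458 0.269 ] w 0.0004 F [0.9 0.6 0.9]
axes rows x,y,z [[0.396, 0.066, -0.916], [0.912, 0.091, 0.401], [0.11, -0.994, -0.024]]
offset [ 0.0171 -0.0074  0.0172] | 0.0253 rot [-0.0036 -0.0261  0.2506] joints [ 0.619 -0.233 -0.712  0.265 -0.734  0.892]
```

```bash
cat > kin.py <<'E'
from h import *
from scipy.optimize import least_squares
D=[([1.502,.359,.012,0,-1.224,-.288],[.2357,.6325,.2266],None),
([.379,.175,-.422,0,-.971,1.293],[.5257,.0028,.1529],None),
([.379,.096,-.283,-.003,-1.198,1.292],[.5219,.0023,.2477],None),
([-.249,.153,-.358,0,-1.055,1.926],[.4356,-.3088,.1889],None),
([-.262,.092,-.165,0,-1.325,1.947],[.433,-.3144,.302],None),
([.172,.182,-.078,-.004,-1.318,1.493],[.5785,-.0926,.2925],None),
([.311,.324,-.095,.001,-1.145,1.352],[.6466,.006,.2023],None),
([.473,.326,-.091,.003,-1.149,1.196],[.6388,.1105,.2038],None),
([.53,.345,-.08,.031,-1.173,1.117],[.6356,.1379,.2011],None),
([.619,-.233,-.712,.265,-.734,.892],[.498,.0458,.269],[[.396,.066,-.916],[.912,.091,.401],[.11,-.994,-.024]]),
]
def rot(ax,a): return R.from_rotvec(np.array(ax)*a).as_matrix()
def fk(p,q,s4=1,s6=1):
    a1,h,L1,a2,L2,d,e,f,c6=p
    R1=rot([0,0,1],q[0]);R2=R1@rot([0,1,0],q[1]);R3=R2@rot([0,-1,0],q[2]);R4=R3@rot([s4,0,0],q[3]);R5=R4@rot([0,-1,0],q[4]);R6=R5@rot([s6,0,0],q[5]+c6)
    P=R1@[a1,e,h]+R2@[0,0,L1]+R3@[L2,0,a2]+R5@[d,f,0]
    return P,R6
def fit():
    best=None
    for s4 in(1,-1):
      for s6 in(1,-1):
        for c0 in(0,1.57,3.14,-1.57):
          def res(p):
            o=[]
            for q,t,A in D:
                P,M=fk(p,q,s4,s6);o+=list((P-t)*10)
                B=np.array(A).T if A else None
                if A: o+=list((M-B).ravel())
            B=[[0,0,-1],[.995,.1,0],[.1,-.995,0]]
            for i in(1,2): o+=list((fk(p,D[i][0],s4,s6)[1]-np.array(B).T).ravel())
            return o+list(.001*np.array(p))
          r=least_squares(res,[.0,.4,.5,0,.5,.25,-.1,0,c0])
          if best is None or r.cost<best[0].cost:best=(r,s4,s6)
    return best
b=fit();PP,S4,S6=b[0].x,b[1],b[2]
LO=np.array([-3.07,-1.43,-1.02,-3.03,-3.05,-3.03]);HI=np.array([3.07,2.12,1.25,1.67,0,3.03])
def ik(pos,M,q0=None):
    q0=sensors.sense()['joints'] if q0 is None else q0
    q0=np.clip(q0,LO+.01,HI-.01)
    r=least_squares(lambda q:np.r_[(fk(PP,q,S4,S6)[0]-pos)*10,(fk(PP,q,S4,S6)[1]-M).ravel()*2],q0,bounds=(LO,HI))
    return r.x,r.cost
if __name__=="__main__":
    print(b[0].cost,PP.round(3),S4,S6)
    for q,t,A in D: print((fk(PP,q,S4,S6)[0]-t).round(4))
    for deg in(25,30,35,40,45):
        t=np.radians(deg);M=frame(np.sin(t)*BX-np.cos(t)*BZ,-BY)
        for P in(box(-.19,-.05,.25),box(-.115,-.05,.11)):
            q,c=ik(P,M);print(deg,q.round(2),round(c,5))
E
python3 kin.py
```

```text
0.00012354091375741343 [ 1.000e-03  1.990e-01  6.020e-01 -0.000e+00  4.630e-01  3.780e-01
 -1.000e-03 -1.910e-01  3.142e+00] -1 -1
[ 0.0001  0.0001 -0.0002]
[-0.0001  0.0001 -0.0001]
[ 0.0001  0.0003 -0.0001]
[-0.0002  0.0002 -0.0001]
[-0.0003 -0.0002 -0.    ]
[-0.     -0.0001 -0.    ]
[0.0003 0.0002 0.0004]
[-0.0002 -0.0003 -0.0003]
[ 0.0001 -0.0001  0.0005]
[-0.      0.0002 -0.0001]
25 [ 0.6  -0.23 -0.79  0.34 -0.65  0.84] 0.0
25 [ 0.28  0.09 -1.02  1.05 -0.08  0.36] 0.0008
30 [ 0.6  -0.28 -0.91  0.5  -0.52  0.68] 0.0
30 [ 0.27  0.08 -1.02  1.01 -0.05  0.41] 0.03183
35 [ 0.56 -0.31 -1.02  0.7  -0.39  0.53] 0.00059
35 [ 0.35  0.08 -0.95  0.52 -0.02  0.84] 0.10236
40 [ 0.53 -0.32 -1.02  0.68 -0.35  0.57] 0.02776
40 [ 0.21  0.12 -0.64 -1.08 -0.    2.57] 0.0878
45 [ 0.49 -0.34 -1.02  0.64 -0.29  0.65] 0.09302
45 [ 0.12  0.11 -0.61 -1.4  -0.    2.96] 0.02224
```

```bash
cat > s.py <<'E'
from kin import *
rng=np.random.default_rng(0)
for deg in(25,30,35,40,45):
  for az in(-40,-20,0,20,40):
    t=np.radians(deg);a=np.radians(az);H=np.cos(a)*BX+np.sin(a)*BY;W=np.cos(a)*BY-np.sin(a)*BX
    for nm,Z in(("-y",-W),("+y",W),("up",np.cos(t)*H+np.sin(t)*BZ),("dn",-np.cos(t)*H-np.sin(t)*BZ)):
      M=frame(np.sin(t)*H-np.cos(t)*BZ,Z);best=[]
      for k in range(12):
        q,c=ik(box(-.115,-.05,.11),M,rng.uniform(LO,HI)*[.5,.5,1,1,1,1])
        if c<1e-5 and not any(np.abs(q-b).max()<.05 for b in best): best.append(q)
      for q in best: print(deg,az,nm,q.round(2))
E
python3 s.py
```

```text
25 -40 -y [ 0.5   0.16 -0.94  1.01 -0.46 -0.45]
25 -40 +y [ 0.5   0.16 -0.94  1.01 -0.46  2.7 ]
25 -40 up [ 0.5   0.16 -0.94  1.01 -0.46  1.12]
25 -40 dn [ 0.5   0.16 -0.94  1.01 -0.46 -2.02]
25 20 -y [ 0.38  0.13 -0.67 -0.09 -0.34  1.71]
25 20 +y [ 0.38  0.13 -0.67 -0.09 -0.34 -1.43]
25 20 up [ 0.38  0.13 -0.67 -0.09 -0.34 -3.  ]
25 20 dn [ 0.38  0.13 -0.67 -0.09 -0.34  0.14]
25 40 -y [ 0.22  0.18 -0.45 -0.42 -0.61  2.46]
25 40 +y [ 0.22  0.18 -0.45 -0.42 -0.61 -0.68]
25 40 up [ 0.22  0.18 -0.45 -0.42 -0.61 -2.25]
25 40 dn [ 0.22  0.18 -0.45 -0.42 -0.61  0.89]
30 20 -y [ 0.37  0.11 -0.71 -0.17 -0.23  1.8 ]
30 20 +y [ 0.37  0.11 -0.71 -0.17 -0.23 -1.34]
30 20 up [ 0.37  0.11 -0.71 -0.17 -0.23 -2.91]
30 20 dn [ 0.37  0.11 -0.71 -0.17 -0.23  0.23]
30 40 -y [ 0.14  0.18 -0.44 -0.57 -0.6   2.65]
30 40 +y [ 0.14  0.18 -0.44 -0.57 -0.6  -0.5 ]
30 40 up [ 0.14  0.18 -0.44 -0.57 -0.6  -2.07]
30 40 dn [ 0.14  0.18 -0.44 -0.57 -0.6   1.07]
35 20 -y [ 0.34  0.1  -0.69 -0.37 -0.18  2.03]
35 20 +y [ 0.34  0.1  -0.69 -0.37 -0.18 -1.12]
35 20 up [ 0.34  0.1  -0.69 -0.37 -0.18 -2.69]
35 20 dn [ 0.34
[... 560 characters left out ...]
n [ 0.22  0.1  -0.61 -0.71 -0.22  0.87]
40 40 +y [-0.04  0.2  -0.42 -0.9  -0.66 -0.08]
40 40 up [-0.04  0.2  -0.42 -0.9  -0.66 -1.65]
40 40 dn [-0.04  0.2  -0.42 -0.9  -0.66  1.5 ]
45 -20 -y [-0.29  0.12 -0.96 -3.03 -0.3  -1.65]
45 -20 +y [-0.29  0.12 -0.96 -3.03 -0.3   1.5 ]
45 -20 up [-0.29  0.12 -0.96 -3.03 -0.3  -0.07]
45 20 -y [ 0.04  0.12 -0.55 -1.08 -0.33  2.92]
45 20 +y [ 0.04  0.12 -0.55 -1.08 -0.33 -0.22]
45 20 up [ 0.04  0.12 -0.55 -1.08 -0.33 -1.79]
45 20 dn [ 0.04  0.12 -0.55 -1.08 -0.33  1.35]
45 40 -y [-0.15  0.22 -0.41 -1.06 -0.72 -3.01]
45 40 +y [-0.15  0.22 -0.41 -1.06 -0.72  0.13]
45 40 up [-0.15  0.22 -0.41 -1.06 -0.72 -1.44]
45 40 dn [-0.15  0.22 -0.41 -1.06 -0.72  1.7 ]
```

```bash
cat > g.py <<'E'
from kin import *
def solid(pts): # box-frame pts -> clearance (neg inside) approx for box+lip, jar,can,yellows, guard
    x,y,z=pts.T
    # convex profile: x>=-115, z<=175, (x+ z) slope: below slope plane excluded only if x<-70
    d_lip=np.maximum.reduce([-.115-x,z-.175,((-.0925+.1375)-0-(x+z))/np.sqrt(2) *1.0, np.abs(y)-.15])
    # slope normal: region inside has (x+.0925)+(z-.1375)>0
    d_lip=np.maximum.reduce([-.115-x,z-.175,-((x+.0925)+(z-.1375))/np.sqrt(2),np.abs(y)-.15])
    d_box=np.maximum.reduce([-.07-x,z-.175,np.abs(y)-.15])
    n=((x+.0925)+(z-.1375))/np.sqrt(2);s=(-(x+.0925)+(z-.1375))/np.sqrt(2)
    d_plate=np.maximum.reduce([np.abs(y-.05)-.032,np.abs(s)-.029,np.abs(n+.022)-.002])
    d_strap=np.maximum.reduce([np.abs(y-.07)-.012,-.135-x,x+.115,z-.181])
    out=[np.minimum(d_lip,d_box).min(),d_plate.min(),d_strap.min()]
    for c,r,h in((OBJ['jar'],.033,.06),(OBJ['can'],.024,.138),(OBJ['y1'],.027,.188),(OBJ['y2'],.027,.188)):
        w=BO+np.outer(x,BX)+np.outer(y,BY)+np.outer(z,BZ)
        out.append(np.maximum(np.hypot(w[:,0]-c[0],w[:,1]-c[1])-r,w[:,2]-h).min())
    return np.array(out)
OBJ=dict(jar=(.534,-.076),can=(.528,.178),y1=(.3946,.0417),y2=(.4417,.1624))
def grid(xr,yr,zr):
    return np.stack(np.meshgrid(np.linspace(*xr,25),np.linspace(*yr,13),np.linspace(*zr,25)),-1).reshape(-1,3)
FING=grid((-.066,0),(-.0095,.0095),(-.021,.021));BODY=grid((-.19,-.066),(-.039,.039),(-.097,.097));WR=grid((-.378,-.19),(-.045,.045),(-.045,.045))
p=(BX+BZ)/np.sqrt(2)
def ori(deg,az):
    t=np.radians(deg);a=np.radians(az);xd=np.sin(t)*(np.cos(a)*BX+np.sin(a)*BY)-np.cos(t)*BZ
    y=p-(p@xd)*xd;y/=np.linalg.norm(y);return np.stack([xd,y,np.cross(xd,y)],1)
def tobox(w): d=w-BO;return np.stack([d@BX,d@BY,d@BZ],-1)
def clr(P,M): return [solid(tobox(P+G@M.T)).round(4) for G in(FING,BODY,WR)]
def tcp(M,n,s=.008,y=-.052,u=.018):
    E=box(-.0925,y,.1375)+n*p+s*(BZ-BX)/np.sqrt(2)
    return E+u*M[:,0]-.0095*M[:,1]
if __name__=="__main__":
    for deg in(30,35,40,45):
      for az in(15,25,35):
        M=ori(deg,az);P=tcp(M,-.008)
        f,bd,w=clr(P,M);q,c=ik(P,M,[.2,.14,-.56,-.55,-.45,2.4])
        print(deg,az,"f",f[:3],"b",bd,"w",w[3:],q.round(2),round(c,4))
E
python3 g.py
```

```text
30 15 f [0.0007 0.0469 0.0869] b [0.0005 0.0304 0.0193 0.086  0.0361 0.0504 0.0384] w [0.1954 0.1297 0.0696 0.0928] [ 0.4   0.1  -0.84  0.2  -0.1   1.14] 0.0
30 25 f [-0.0004  0.0457  0.0857] b [-0.0051  0.0335  0.0241  0.0809  0.0434  0.0511  0.0482] w [0.1935 0.1374 0.0714 0.1088] [ 0.3   0.13 -0.59 -0.33 -0.36  1.77] 0.0
30 35 f [-0.0022  0.0448  0.0848] b [-0.0099  0.037   0.0292  0.0764  0.0509  0.0529  0.0546] w [0.1922 0.1458 0.0754 0.1245] [ 0.2   0.16 -0.47 -0.51 -0.53  2.03] 0.0
35 15 f [0.0026 0.0466 0.0866] b [-0.002   0.0311  0.0206  0.0791  0.0365  0.042   0.0381] w [0.1829 0.1296 0.0581 0.0954] [ 0.39  0.1  -0.85  0.08 -0.01  1.28] 0.0014
35 25 f [0.0015 0.0453 0.0853] b [-0.0069  0.0344  0.0265  0.0733  0.0443  0.0428  0.0483] w [0.1807 0.139  0.0613 0.1133] [ 0.24  0.12 -0.56 -0.53 -0.33  2.01] 0.0
35 35 f [-0.0001  0.0443  0.0843] b [-0.0104  0.0393  0.0326  0.0683  0.0528  0.0452  0.0547] w [0.1792 0.1478 0.0662 0.1308] [ 0.12  0.16 -0.45 -0.68 -0.54  2.25] 0.0
40 15 f [0.005  0.0463 0.0863] b [-0.0008  0.0332  0.022   0.0722  0.0376  0.0326  0.0382] w [0.1695 0.13
[... 187 characters left out ...]
 0.14  0.13 -0.52 -0.78 -0.36  2.32] 0.0
40 35 f [0.0022 0.0439 0.0839] b [-0.0103  0.0414  0.0362  0.0602  0.0547  0.0375  0.055 ] w [0.1654 0.151  0.0563 0.1368] [ 0.02  0.17 -0.43 -0.87 -0.57  2.5 ] 0.0
45 15 f [0.0075 0.0461 0.0861] b [-0.0018  0.0348  0.0234  0.0652  0.0382  0.0244  0.0382] w [0.1554 0.1308 0.0342 0.1006] [ 0.2   0.11 -0.59 -0.89 -0.15  2.39] 0.0
45 25 f [0.0064 0.0446 0.0846] b [-0.0078  0.0382  0.0314  0.0582  0.0476  0.0265  0.0484] w [0.1528 0.1445 0.0391 0.122 ] [ 0.    0.14 -0.49 -1.05 -0.43  2.67] 0.0
45 35 f [0.0047 0.0435 0.0835] b [-0.0127  0.0438  0.0398  0.0522  0.0569  0.0302  0.0554] w [0.151  0.157  0.0467 0.1427] [-0.09  0.19 -0.43 -1.05 -0.63  2.74] 0.0
```

```bash
cat > g2.py <<'E'
from g import *
for u in(.006,.01):
  for deg in(30,35,40,45):
    for az in(15,20,25):
      M=ori(deg,az);P=tcp(M,-.008,s=.012,u=u)
      f,bd,w=clr(P,M);q,c=ik(P,M,[.2,.14,-.56,-.55,-.45,2.4])
      print(u,deg,az,"f",f[0],"b",bd[[0,5]],"w",w[5],q.round(2),round(c,4),tobox(P).round(4))
E
python3 g2.py
```

```text
0.006 30 15 f 0.0014 b [0.0098 0.0493] w 0.081 [ 0.41  0.07 -0.83  0.16 -0.16  1.18] 0.0 [-0.112  -0.0516  0.1305]
0.006 30 20 f 0.0012 b [0.0075 0.0496] w 0.0815 [ 0.37  0.08 -0.69 -0.15 -0.29  1.53] 0.0 [-0.1121 -0.0514  0.1305]
0.006 30 25 f 0.0006 b [0.0051 0.0501] w 0.0823 [ 0.3   0.09 -0.6  -0.31 -0.39  1.74] 0.0 [-0.1123 -0.0513  0.1306]
0.006 35 15 f 0.0035 b [0.0097 0.0413] w 0.0691 [ 0.39  0.06 -0.89  0.18 -0.01  1.18] 0.0011 [-0.1112 -0.0514  0.1301]
0.006 35 20 f 0.0032 b [0.0075 0.0417] w 0.0698 [ 0.34  0.07 -0.69 -0.3  -0.21  1.7 ] 0.0 [-0.1113 -0.0512  0.1301]
0.006 35 25 f 0.0023 b [0.0043 0.0421] w 0.0713 [ 0.25  0.09 -0.58 -0.5  -0.35  1.97] 0.0 [-0.1115 -0.051   0.1302]
0.006 40 15 f 0.0055 b [0.0097 0.0328] w 0.0566 [ 0.39  0.06 -0.8  -0.22 -0.    1.59] 0.0012 [-0.1103 -0.0512  0.1297]
0.006 40 20 f 0.0049 b [0.0062 0.0333] w 0.0581 [ 0.26  0.07 -0.63 -0.59 -0.22  2.05] 0.0 [-0.1104 -0.0509  0.1298]
0.006 40 25 f 0.0045 b [0.003  0.0341] w 0.0599 [ 0.15  0.09 -0.54 -0.74 -0.37  2.28] 0.0 [-0.1106 -0.0507  0.1299]
0.006 45 15 f 0.0075 b [0.0083 0.0241] w 0.0436 [ 0
[... 980 characters left out ...]
 0.1269]
0.01 40 15 f 0.0054 b [0.0072 0.0327] w 0.054 [ 0.39  0.07 -0.79 -0.25 -0.    1.62] 0.0011 [-0.1078 -0.0505  0.1267]
0.01 40 20 f 0.005 b [0.0037 0.0332] w 0.0551 [ 0.26  0.08 -0.62 -0.61 -0.22  2.07] 0.0 [-0.108  -0.05    0.1267]
0.01 40 25 f 0.0043 b [0.0007 0.0344] w 0.0575 [ 0.15  0.1  -0.54 -0.75 -0.37  2.29] 0.0 [-0.1083 -0.0496  0.1268]
0.01 45 15 f 0.0076 b [0.0065 0.024 ] w 0.0412 [ 0.23  0.08 -0.63 -0.81 -0.13  2.29] 0.0 [-0.1066 -0.0502  0.1267]
0.01 45 20 f 0.0071 b [0.0017 0.0251] w 0.0435 [ 0.09  0.09 -0.55 -0.97 -0.31  2.54] 0.0 [-0.1069 -0.0497  0.1267]
0.01 45 25 f 0.0067 b [-0.001   0.0268] w 0.046 [ 0.01  0.12 -0.51 -1.02 -0.43  2.64] 0.0 [-0.1072 -0.0491  0.1268]
```

```bash
cat > g3.py <<'E'
from g import *
for deg in(30,35,40):
    for az in(15,20,25):
     for roll in(-15,-10,-5,5,10,15):
      M=ori(deg,az)@rot([1,0,0],np.radians(roll));
      M0=ori(deg,az);P=tcp(M0,-.008,s=.012,u=.012)-p*.0025*abs(roll)/10
      f,bd,w=clr(P,M);q,c=ik(P,M,[.2,.14,-.56,-.55,-.45,2.4])
      print(deg,az,roll,"f",f[0],"b",bd[[0,5]],"w",w[5],q.round(2),round(c,4),tobox(P).round(4))
E
python3 g3.py
```

```text
30 15 -15 f 0.0004 b [0.005  0.0352] w 0.0751 [ 0.41  0.08 -0.85  0.2  -0.12  1.4 ] 0.0 [-0.1118 -0.0508  0.1226]
30 15 -10 f 0.0007 b [0.0049 0.0408] w 0.0773 [ 0.41  0.08 -0.85  0.19 -0.13  1.32] 0.0 [-0.1109 -0.0508  0.1235]
30 15 -5 f 0.0011 b [0.0047 0.0446] w 0.077 [ 0.41  0.08 -0.84  0.18 -0.13  1.24] 0.0 [-0.11   -0.0508  0.1244]
30 15 5 f 0.0026 b [0.0067 0.0508] w 0.0741 [ 0.41  0.08 -0.84  0.18 -0.13  1.07] 0.0 [-0.11   -0.0508  0.1244]
30 15 10 f 0.0022 b [0.0049 0.0519] w 0.0717 [ 0.41  0.08 -0.85  0.19 -0.13  0.97] 0.0 [-0.1109 -0.0508  0.1235]
30 15 15 f 0.0017 b [0.0057 0.0527] w 0.0691 [ 0.41  0.08 -0.85  0.2  -0.12  0.88] 0.0 [-0.1118 -0.0508  0.1226]
30 20 -15 f 0.0 b [0.0023 0.0346] w 0.0766 [ 0.37  0.09 -0.69 -0.15 -0.27  1.79] 0.0 [-0.112  -0.0504  0.1227]
30 20 -10 f 0.0004 b [0.0026 0.0393] w 0.0769 [ 0.37  0.09 -0.69 -0.15 -0.27  1.71] 0.0 [-0.1111 -0.0504  0.1236]
30 20 -5 f 0.0009 b [0.0027 0.0456] w 0.0769 [ 0.37  0.09 -0.69 -0.15 -0.27  1.62] 0.0 [-0.1102 -0.0504  0.1245]
30 20 5 f 0.0024 b [0.004  0.0522] w 0.0748 [ 0.37  0.09 -0.69 -0.15 -0.27  1.45] 0.
[... 4358 characters left out ...]
0496  0.1226]
40 25 -15 f 0.0032 b [-0.0012  0.0179] w 0.0518 [ 0.14  0.11 -0.54 -0.77 -0.36  2.57] 0.0 [-0.1098 -0.0491  0.1227]
40 25 -10 f 0.0036 b [-0.0006  0.0235] w 0.0537 [ 0.14  0.11 -0.54 -0.77 -0.36  2.48] 0.0 [-0.1089 -0.0491  0.1235]
40 25 -5 f 0.004 b [-0.0002  0.0291] w 0.0548 [ 0.15  0.11 -0.54 -0.76 -0.36  2.39] 0.0 [-0.108  -0.0491  0.1244]
40 25 5 f 0.0054 b [-0.0006  0.0371] w 0.0553 [ 0.15  0.11 -0.54 -0.76 -0.36  2.21] 0.0 [-0.108  -0.0491  0.1244]
40 25 10 f 0.005 b [-0.0008  0.0399] w 0.0543 [ 0.14  0.11 -0.54 -0.77 -0.36  2.13] 0.0 [-0.1089 -0.0491  0.1235]
40 25 15 f 0.0043 b [0.0025 0.0414] w 0.0532 [ 0.14  0.11 -0.54 -0.77 -0.36  2.05] 0.0 [-0.1098 -0.0491  0.1227]
```

```bash
cat > t.py <<'E'
from g import *
M=ori(38,20);T=lambda n:tcp(M,n,s=.012,u=.009)
A=T(-.03)-.06*BX
E
python3 - <<'E'
from t import *
for P in(A+.1*BZ,A,T(-.03),T(-.018),T(-.008)):
    f,b_,w=clr(P,M);print(P.round(4),tobox(P).round(4),f,b_,w[3:],ik(P,M,[.2,.1,-.6,-.5,-.3,2])[0].round(2))
need(A+.1*BZ,M)
E
```

```text
[0.5054 0.0293 0.212 ] [-0.1846 -0.0504  0.212 ] [0.0588 0.0841 0.0876 0.1432 0.1051 0.0513 0.0979] [0.0828 0.1364 0.0918 0.1661 0.1171 0.0491 0.0637] [0.2681 0.2091 0.1401 0.1519] [ 0.44 -0.23 -0.86 -0.01 -0.28  1.34]
[0.5054 0.0293 0.112 ] [-0.1846 -0.0504  0.112 ] [0.0709 0.0489 0.0876 0.0546 0.1051 0.0354 0.0979] [ 0.0619  0.078   0.0658  0.0661  0.0639 -0.0127  0.0307] [0.1681 0.1593 0.0474 0.1099] [ 0.37 -0.02 -0.82 -0.45 -0.12  1.84]
[0.5651 0.0354 0.112 ] [-0.1246 -0.0504  0.112 ] [0.0248 0.0476 0.0876 0.0561 0.102  0.0942 0.1188] [0.0031 0.0424 0.0263 0.0661 0.0452 0.0211 0.0374] [0.1681 0.1395 0.0463 0.1074] [ 0.29  0.08 -0.67 -0.55 -0.19  1.99]
[0.5735 0.0362 0.1205] [-0.1161 -0.0504  0.1205] [0.0136 0.0476 0.0876 0.0604 0.1031 0.1026 0.1226] [0.0035 0.0424 0.0265 0.0746 0.0463 0.0296 0.0403] [0.1766 0.1415 0.0542 0.1078] [ 0.3   0.08 -0.66 -0.5  -0.2   1.94]
[0.5806 0.0369 0.1276] [-0.1091 -0.0504  0.1276] [0.004  0.0476 0.0876 0.0652 0.1044 0.1096 0.126 ] [0.0032 0.0434 0.0269 0.0817 0.048  0.0367 0.0428] [0.1836 0.1416 0.0607 0.1081] [ 0.3   0.08 -0.65 -0.47 -0.2   1.9 ]
t 15.23 tcp [0.498  0.0458 0.269 ] w 0.0004 F [0.9 0.6 0.9]
axes rows x,y,z [[0.396, 0.066, -0.916], [0.912, 0.091, 0.401], [0.11, -0.994, -0.024]]
offset [ 0.054  -0.0177  0.0186] | 0.0598 rot [-0.0587  0.1816  0.2224] joints [ 0.619 -0.233 -0.712  0.265 -0.734  0.892]
```

```bash
cat > t.py <<'E'
from g import *
M=ori(38,20);T=lambda n:tcp(M,n,s=.012,u=.007)
E
python3 - <<'E'
from t import *
for nm,P in [(f"{dx},{dz}",T(-.03)-dx*BX+dz*BZ) for dx in(.0,.01,.02,.03,.045) for dz in(0,.02,.04,.07,.1)]:
    f,b_,w=clr(P,M);print(nm,f[[0,1,3,5]],b_[[0,1,3,5]],w[5])
E
```

```text
0.0,0 [0.0249 0.048  0.0556 0.0931] [0.0043 0.0443 0.0677 0.021 ] 0.0479
0.0,0.02 [0.0136 0.048  0.0648 0.0931] [0.0135 0.0568 0.0877 0.0301] 0.0651
0.0,0.04 [0.0023 0.048  0.0848 0.0931] [0.0239 0.0675 0.1077 0.0383] 0.0822
0.0,0.07 [0.0064 0.048  0.1148 0.0931] [0.0421 0.0852 0.1377 0.0508] 0.1117
0.0,0.1 [0.0298 0.0518 0.1448 0.0931] [0.0604 0.103  0.1677 0.0639] 0.1417
0.01,0 [0.0324 0.048  0.0535 0.0833] [0.0131 0.0499 0.0677 0.0156] 0.0473
0.01,0.02 [0.0211 0.048  0.0648 0.0833] [0.0183 0.0621 0.0877 0.0235] 0.0651
0.01,0.04 [0.01   0.048  0.0848 0.0833] [0.0287 0.0736 0.1077 0.0326] 0.0822
0.01,0.07 [0.0111 0.048  0.1148 0.0833] [0.046  0.0906 0.1377 0.0451] 0.1117
0.01,0.1 [0.0298 0.0566 0.1448 0.0833] [0.0643 0.1084 0.1677 0.0591] 0.1417
0.02,0 [0.0403 0.048  0.0525 0.0734] [0.0231 0.0568 0.0677 0.0102] 0.0473
0.02,0.02 [0.029  0.048  0.0648 0.0734] [0.0231 0.0675 0.0877 0.0183] 0.0645
0.02,0.04 [0.02   0.048  0.0848 0.0734] [0.0335 0.0799 0.1077 0.0262] 0.0822
0.02,0.07 [0.02   0.048  0.1148 0.0734] [0.0499 0.0973 0.1377 0.0393] 0.1117
0.02,0.1 [0.0326 0.0626 0.1448 0.0746] [0.0682 0.1137 0.1677 0.0562] 0.1417
0.03,0 [0.0478 0.048  0.0517 0.0636] [0.0331 0.0621 0.0677 0.0035] 0.0473
0.03,0.02 [0.0365 0.048  0.0648 0.0636] [0.0331 0.0736 0.0877 0.0129] 0.0645
0.03,0.04 [0.03   0.048  0.0848 0.0636] [0.0383 0.0852 0.1077 0.0208] 0.0822
0.03,0.07 [0.03   0.051  0.1148 0.0636] [0.0539 0.103  0.1377 0.0341] 0.1117
0.03,0.1 [0.0364 0.0685 0.1448 0.0685] [0.0721 0.1208 0.1677 0.0543] 0.1417
0.045,0 [0.0593 0.048  0.0526 0.0489] [ 0.0481  0.071   0.0677 -0.0048] 0.0479
0.045,0.02 [0.0482 0.048  0.0648 0.0489] [0.0481 0.0817 0.0877 0.0043] 0.0651
0.045,0.04 [0.045  0.048  0.0848 0.0489] [0.0481 0.0941 0.1077 0.0126] 0.0822
0.045,0.07 [0.045  0.0598 0.1148 0.0489] [0.0615 0.1119 0.1377 0.028 ] 0.1117
0.045,0.1 [0.045  0.0771 0.1448 0.0597] [0.0793 0.1289 0.1677 0.0519] 0.1417
```

```bash
cat >> t.py <<'E'
W1=T(-.03)-.03*BX+.1*BZ;W2=T(-.03)-.016*BX+.01*BZ
E
python3 -c "
from t import *
need(W1,M)"
```

```text
t 15.23 tcp [0.498  0.0458 0.269 ] w 0.0004 F [0.9 0.6 0.9]
axes rows x,y,z [[0.396, 0.066, -0.916], [0.912, 0.091, 0.401], [0.11, -0.994, -0.024]]
offset [0.0641 0.0094 0.0192] | 0.0676 rot [-0.0587  0.1816  0.2224] joints [ 0.619 -0.233 -0.712  0.265 -0.734  0.892]
```

Request:
arm_command(hand=[-1,-1,-1,-1,-1,-1], offset=[[0.01,0.002,0.005],[0.015,0.002,0.005],[0.015,0,0.005],[0.01,0,0.004],[0,0,0],[0,0,0]], rot=[[-0.015,0.045,0.055],[-0.015,0.045,0.055],[-0.015,0.045,0.055],[-0.014,0.045,0.055],[0,0,0],[0,0,0]])

```text
t: 15.73
tcp_pos: [0.5302, 0.0408, 0.2321]
eef_rot: [0.632, 0.421, -0.211, 0.615]
ft_force: [0.7, 0.6, 1.4]
width: 0.0004
```

```bash
python3 -c "
from t import *
need(W1,M)"
```

```text
t 15.73 tcp [0.5302 0.0408 0.2321] w 0.0004 F [0.7 0.6 1.4]
axes rows x,y,z [[0.556, 0.273, -0.785], [0.792, 0.111, 0.6], [0.251, -0.956, -0.155]]
offset [ 0.0142 -0.009   0.0124] | 0.0209 rot [-0.     -0.0053 -0.0036] joints [ 0.436 -0.202 -0.779 -0.04  -0.326  1.372]
```

```bash
python3 -c "
from t import *
need(W2,M); need(T(-.03),M)"
```

```text
t 15.73 tcp [0.5302 0.0408 0.2321] w 0.0004 F [0.7 0.6 1.4]
axes rows x,y,z [[0.556, 0.273, -0.785], [0.792, 0.111, 0.6], [0.251, -0.956, -0.155]]
offset [ 0.093  -0.0518  0.0285] | 0.1102 rot [-0.     -0.0053 -0.0036] joints [ 0.436 -0.202 -0.779 -0.04  -0.326  1.372]
t 15.73 tcp [0.5302 0.0408 0.2321] w 0.0004 F [0.7 0.6 1.4]
axes rows x,y,z [[0.556, 0.273, -0.785], [0.792, 0.111, 0.6], [0.251, -0.956, -0.155]]
offset [ 0.1102 -0.045   0.0325] | 0.1234 rot [-0.     -0.0053 -0.0036] joints [ 0.436 -0.202 -0.779 -0.04  -0.326  1.372]
```

Request:
arm_command(hand=[-1,-1,-1,-1,-1,-1], offset=[[0.01,-0.008,0.006],[0.015,-0.01,0.005],[0.015,-0.009,0.005],[0.015,-0.008,0.004],[0,0,0],[0,0,0]], rot=[[0,-0.005,-0.003],[0,0,0],[0,0,0],[0,0,0],[0,0,0],[0,0,0]])

```text
t: 16.23
tcp_pos: [0.546, 0.038, 0.1719]
eef_rot: [0.633, 0.42, -0.213, 0.615]
ft_force: [0.1, 0.4, 0.8]
width: 0.0004
```

```bash
python3 - <<'E'
from t import *
need(W2,M); need(T(-.03),M)
from plant import grab_frame
for c in("side","top"):
    im=grab_frame(c)[:,:,::-1]; im=im[60:280,200:440] if c=="side" else im[100:280,220:440]
    cv2.imwrite(f"pics/{c}13.png",cv2.resize(im,None,fx=2.6,fy=2.6,interpolation=3))
E
```

```text
t 16.23 tcp [0.546  0.038  0.1719] w 0.0004 F [0.1 0.4 0.8]
axes rows x,y,z [[0.556, 0.269, -0.786], [0.793, 0.109, 0.599], [0.247, -0.957, -0.153]]
offset [ 0.0379 -0.0279  0.0125] | 0.0486 rot [-0.0023 -0.0017 -0.003 ] joints [ 0.398 -0.071 -0.789 -0.174 -0.19   1.532]
t 16.23 tcp [0.546  0.038  0.1719] w 0.0004 F [0.1 0.4 0.8]
axes rows x,y,z [[0.556, 0.269, -0.786], [0.793, 0.109, 0.599], [0.247, -0.957, -0.153]]
offset [ 0.055  -0.021   0.0164] | 0.0611 rot [-0.0023 -0.0017 -0.003 ] joints [ 0.398 -0.071 -0.789 -0.174 -0.19   1.532]
```

View pics/side13.png

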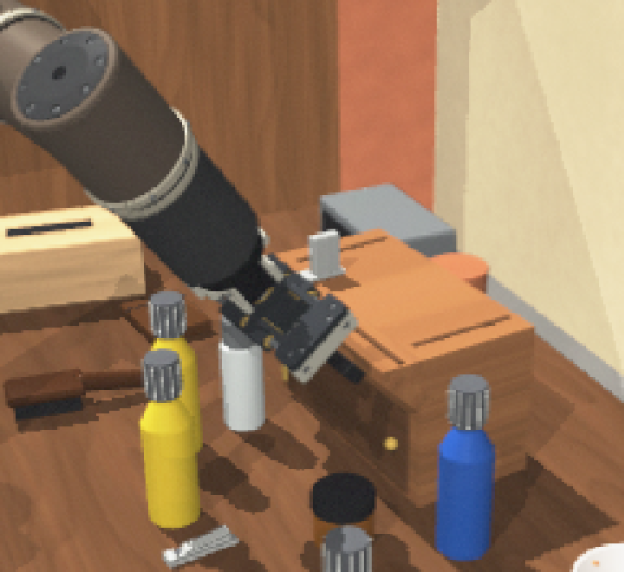

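Request:
arm_command(hand=[-1,-1,-1,-1,-1,-1], offset=[[0.01,-0.008,0.004],[0.012,-0.009,0.003],[0.012,-0.007,0.003],[0.004,-0.002,0.002],[0,0,0],[0,0,0]], rot=[[-0.002,-0.002,-0.003],[0,0,0],[0,0,0],[0,0,0],[0,0,0],[0,0,0]])

```text
t: 16.83
tcp_pos: [0.5528, 0.0374, 0.1333]
eef_rot: [0.633, 0.419, -0.208, 0.617]
ft_force: [0.3, -0.1, 0.2]
width: 0.0003
```

```bash
python3 - <<'E'
from t import *
need(W2,M); need(T(-.03),M)
from plant import grab_frame
for c in("side","top"):
    im=grab_frame(c)[:,:,::-1]; im=im[100:260,220:420] if c=="side" else im[100:280,220:440]
    cv2.imwrite(f"pics/{c}14.png",cv2.resize(im,None,fx=3,fy=3,interpolation=3))
E
```

```text
t 16.83 tcp [0.5528 0.0374 0.1333] w 0.0003 F [ 0.3 -0.1  0.2]
axes rows x,y,z [[0.562, 0.274, -0.78], [0.787, 0.113, 0.607], [0.254, -0.955, -0.152]]
offset [ 0.0038 -0.0101  0.0042] | 0.0116 rot [ 0.0047 -0.0053 -0.0113] joints [ 0.333  0.019 -0.718 -0.439 -0.178  1.852]
t 16.83 tcp [0.5528 0.0374 0.1333] w 0.0003 F [ 0.3 -0.1  0.2]
axes rows x,y,z [[0.562, 0.274, -0.78], [0.787, 0.113, 0.607], [0.254, -0.955, -0.152]]
offset [ 0.021  -0.0034  0.0083] | 0.0228 rot [ 0.0047 -0.0053 -0.0113] joints [ 0.333  0.019 -0.718 -0.439 -0.178  1.852]
```

View pics/side14.png

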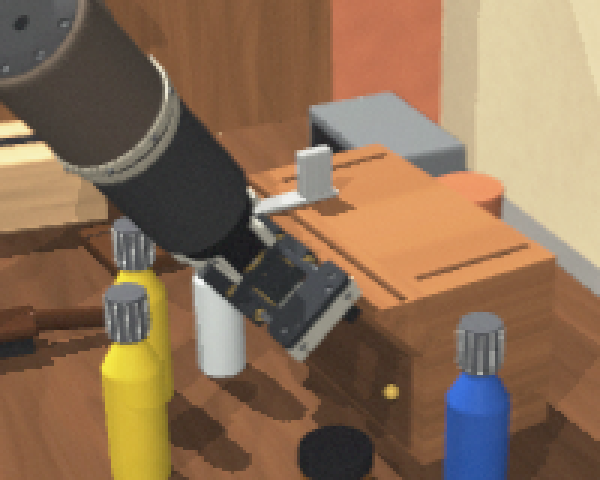

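View pics/top14.png

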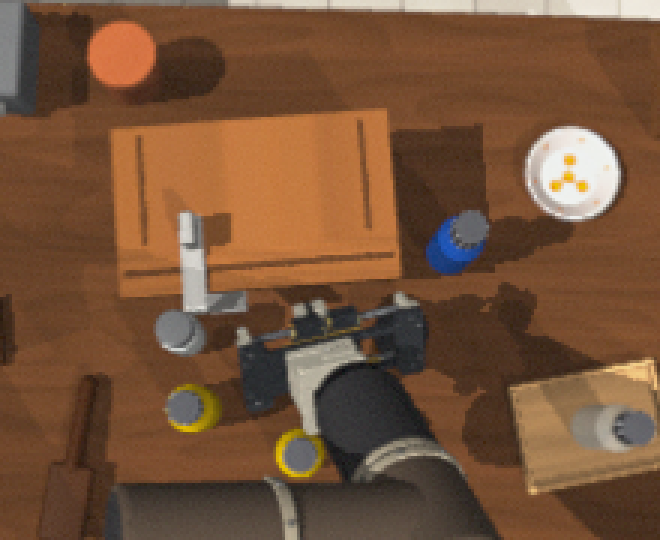

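The guard is fully aside, the bottle stands in the tray and the hand clears the yellow bottle. Moving in under the lip.

Request:
arm_command(hand=[-1,-1,-1,-1,-1], offset=[[0.006,-0.002,0.003],[0.006,-0.001,0.003],[0.006,0,0.002],[0,0,0],[0,0,0]], rot=[[0.004,-0.005,-0.011],[0,0,0],[0,0,0],[0,0,0],[0,0,0]])

```text
t: 17.35
tcp_pos: [0.5631, 0.0347, 0.1183]
eef_rot: [0.631, 0.421, -0.212, 0.617]
ft_force: [0.0, -0.6, -0.1]
width: 0.0007
```

```bash
python3 - <<'E'
from t import *
need(T(-.03),M); need(T(-.018),M)
E
```

```text
t 17.35 tcp [0.5631 0.0347 0.1183] w 0.0007 F [ 0.  -0.6 -0.1]
axes rows x,y,z [[0.556, 0.269, -0.787], [0.792, 0.114, 0.599], [0.251, -0.956, -0.149]]
offset [ 0.0042 -0.0021  0.0008] | 0.0048 rot [ 0.0032 -0.0009 -0.0022] joints [ 0.295  0.068 -0.675 -0.518 -0.193  1.958]
t 17.35 tcp [0.5631 0.0347 0.1183] w 0.0007 F [ 0.  -0.6 -0.1]
axes rows x,y,z [[0.556, 0.269, -0.787], [0.792, 0.114, 0.599], [0.251, -0.956, -0.149]]
offset [0.0025 0.0098 0.0009] | 0.0101 rot [ 0.0032 -0.0009 -0.0022] joints [ 0.295  0.068 -0.675 -0.518 -0.193  1.958]
```

Request:
arm_command(hand=[-1,-1,-1,-1,-1,-1,-1], offset=[[0.004,0,0],[0,0.004,0],[0,0.004,0],[-0.0005,0.004,0],[-0.0005,0.004,0],[-0.0005,0.004,0],[0,0,0]], rot=[[0.003,0,-0.002],[0,0,0],[0,0,0],[0,0,0],[0,0,0],[0,0,0],[0,0,0]])

```text
t: 17.93
tcp_pos: [0.5777, 0.0374, 0.1265]
eef_rot: [0.63, 0.424, -0.217, 0.614]
ft_force: [-0.5, -0.5, -0.9]
width: 0.0002
```

```bash
python3 - <<'E'
from t import *
need(T(-.018),M); need(T(-.008),M)
E
```

```text
t 17.93 tcp [0.5777 0.0374 0.1265] w 0.0002 F [-0.5 -0.5 -0.9]
axes rows x,y,z [[0.547, 0.268, -0.793], [0.8, 0.113, 0.59], [0.247, -0.957, -0.152]]
offset [ 0.0002 -0.0071  0.001 ] | 0.0071 rot [-0.0012 -0.0012  0.0087] joints [ 0.306  0.076 -0.657 -0.452 -0.209  1.88 ]
t 17.93 tcp [0.5777 0.0374 0.1265] w 0.0002 F [-0.5 -0.5 -0.9]
axes rows x,y,z [[0.547, 0.268, -0.793], [0.8, 0.113, 0.59], [0.247, -0.957, -0.152]]
offset [-0.0014  0.0028  0.001 ] | 0.0033 rot [-0.0012 -0.0012  0.0087] joints [ 0.306  0.076 -0.657 -0.452 -0.209  1.88 ]
```

Request:
arm_command(hand=[-1,-1,-1,-1,-1], offset=[[-0.001,0.004,0.001],[0,0.004,0],[0,0.004,0],[0,0.004,0],[0,0,0]], rot=[[0,0,0.008],[0,0,0],[0,0,0],[0,0,0],[0,0,0]])

```text
t: 18.35
tcp_pos: [0.5784, 0.037, 0.1276]
eef_rot: [0.629, 0.429, -0.221, 0.61]
ft_force: [0.4, -0.6, 0.3]
width: 0.0002
```

```bash
python3 - <<'E'
from t import *
need(T(-.008),M)
from plant import grab_frame
for c in("side",):
    im=grab_frame(c)[:,:,::-1]; im=im[130:250,270:400]
    cv2.imwrite(f"pics/{c}15.png",cv2.resize(im,None,fx=4.5,fy=4.5,interpolation=3))
E
```

```text
t 18.35 tcp [0.5784 0.037  0.1276] w 0.0002 F [ 0.4 -0.6  0.3]
axes rows x,y,z [[0.534, 0.269, -0.801], [0.809, 0.112, 0.577], [0.245, -0.957, -0.158]]
offset [-0.0009  0.0016  0.0006] | 0.0019 rot [-0.0067 -0.0045  0.024 ] joints [ 0.302  0.078 -0.646 -0.438 -0.234  1.864]
```

View pics/side15.png

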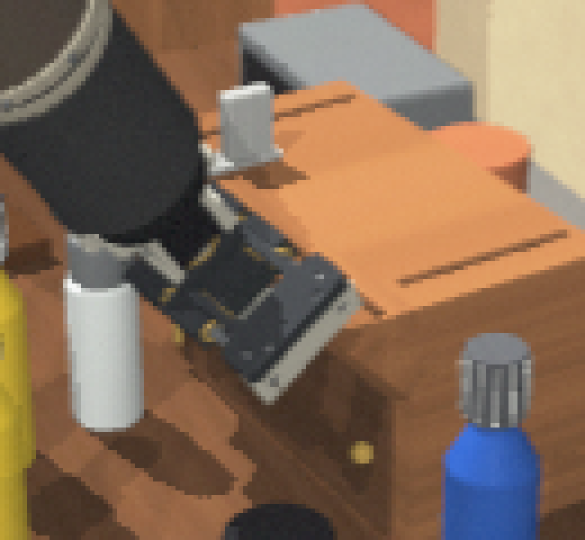

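Request:
arm_command(hand=[-1,-1,-1,-1,-1,-1], offset=[[-0.001,0.005,0],[0,0.005,0],[0,0.005,0],[0,0.006,0],[0,0.006,0],[0,0,0]], rot=[[-0.006,-0.004,0.024],[0,0,0.01],[0,0,0.01],[0,0,0.01],[0,0,0.01],[0,0,0]])

```text
t: 18.9
tcp_pos: [0.5784, 0.0369, 0.1276]
eef_rot: [0.635, 0.42, -0.214, 0.611]
ft_force: [0.5, -0.5, -0.3]
width: 0.0008
```

```bash
python3 - <<'E'
from t import *
need(T(-.008),M); need(T(-.03),M)
E
```

```text
t 18.9 tcp [0.5784 0.0369 0.1276] w 0.0008 F [ 0.5 -0.5 -0.3]
axes rows x,y,z [[0.555, 0.272, -0.786], [0.796, 0.101, 0.596], [0.241, -0.957, -0.161]]
offset [-0.0008  0.0017  0.0005] | 0.0019 rot [-0.0111 -0.0044 -0.0015] joints [ 0.292  0.076 -0.645 -0.49  -0.216  1.918]
t 18.9 tcp [0.5784 0.0369 0.1276] w 0.0008 F [ 0.5 -0.5 -0.3]
axes rows x,y,z [[0.555, 0.272, -0.786], [0.796, 0.101, 0.596], [0.241, -0.957, -0.161]]
offset [ 0.0025 -0.0201  0.0008] | 0.0202 rot [-0.0111 -0.0044 -0.0015] joints [ 0.292  0.076 -0.645 -0.49  -0.216  1.918]
```

The push now stops dead at the same point. I'll back out the way I came in and look at the switch.

Request:
arm_command(hand=[-1,-1,-1,-1,-1], offset=[[0.001,-0.006,0],[0.001,-0.008,0],[0,-0.006,0],[-0.01,-0.002,-0.003],[0,0,0]], rot=[[-0.01,-0.004,0],[0,0,0],[0,0,0],[0,0,0],[0,0,0]])

```text
t: 19.32
tcp_pos: [0.5602, 0.0351, 0.1249]
eef_rot: [0.633, 0.416, -0.21, 0.618]
ft_force: [-0.9, 0.6, 0.2]
width: 0.0004
```

```bash
python3 -c "
from t import *
need(W2,M);need(W1,M)"
```

```text
t 19.32 tcp [0.5602 0.0351 0.1249] w 0.0004 F [-0.9  0.6  0.2]
axes rows x,y,z [[0.567, 0.267, -0.78], [0.786, 0.11, 0.609], [0.248, -0.957, -0.147]]
offset [-0.0063 -0.0105 -0.001 ] | 0.0123 rot [ 0.0026  0.0024 -0.0146] joints [ 0.317  0.047 -0.701 -0.478 -0.168  1.903]
t 19.32 tcp [0.5602 0.0351 0.1249] w 0.0004 F [-0.9  0.6  0.2]
axes rows x,y,z [[0.567, 0.267, -0.78], [0.786, 0.11, 0.609], [0.248, -0.957, -0.147]]
offset [-0.0847  0.0332 -0.0164] | 0.0925 rot [ 0.0026  0.0024 -0.0146] joints [ 0.317  0.047 -0.701 -0.478 -0.168  1.903]
```

Request:
arm_command(hand=[-1,-1,-1,-1,-1,-1,-1], offset=[[-0.006,-0.01,-0.001],[-0.01,-0.004,-0.002],[-0.02,0.006,-0.003],[-0.025,0.012,-0.004],[-0.025,0.012,-0.004],[-0.02,0.01,-0.003],[0,0,0]], rot=[[0.002,0.002,-0.014],[0,0,0],[0,0,0],[0,0,0],[0,0,0],[0,0,0],[0,0,0]])

```text
t: 19.9
tcp_pos: [0.5206, 0.0275, 0.2328]
eef_rot: [0.631, 0.418, -0.21, 0.619]
ft_force: [-0.8, 0.1, 1.0]
width: 0.0003
```

```bash
python3 - <<'E'
from t import *
need(W1+.05*BZ,M)
from plant import grab_frame
for c in("side",):
    im=grab_frame(c)[:,:,::-1]; cv2.imwrite(f"pics/{c}16f.png",im);im=im[130:250,270:400]
    cv2.imwrite(f"pics/{c}16.png",cv2.resize(im,None,fx=4.5,fy=4.5,interpolation=3))
E
```

```text
t 19.9 tcp [0.5206 0.0275 0.2328] w 0.0003 F [-0.8  0.1  1. ]
axes rows x,y,z [[0.562, 0.268, -0.783], [0.787, 0.116, 0.605], [0.253, -0.956, -0.146]]
offset [-0.0153  0.0297 -0.0052] | 0.0339 rot [ 0.0074  0.0004 -0.0091] joints [ 0.413 -0.224 -0.786 -0.06  -0.338  1.416]
```

View pics/side16.png

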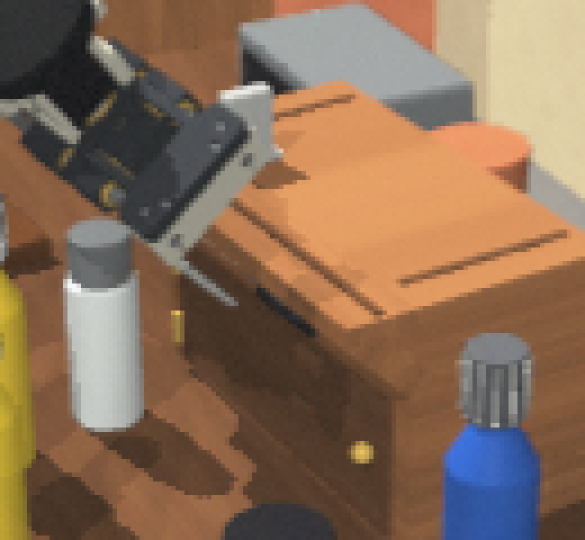

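The switch shows as a much thinner strip at crop (285,312). I'll overlay its projected outline at several depths.

```bash
python3 - <<'E'
from t import *
ims=[]
im0=cv2.imread("pics/side16f.png")
f=6;x0,y0=310,170;w,h=65,50
def pads(n): 
    S=(BZ-BX)/np.sqrt(2);return [box(-.0925,-.05+a*.022,.1375)+n*p+b*.013*S for a,b in((-1,-1),(1,-1),(1,1),(-1,1))]
tiles=[]
for n in(None,-.018,-.011,-.008):
    c=cv2.resize(im0[y0:y0+h,x0:x0+w],None,fx=f,fy=f,interpolation=cv2.INTER_CUBIC)
    if n: 
        q=((proj("side",pads(n))-[x0,y0]+.5)*f).astype(int); cv2.polylines(c,[q],True,(0,255,0),1); print(n,proj("side",pads(n)).round(1).tolist())
    tiles.append(c)
cv2.imwrite("pics/ov.png",np.vstack([np.hstack(tiles[:2]),np.hstack(tiles[2:])]))
E
```

```text
-0.018 [[337.7, 208.7], [329.4, 201.9], [323.5, 197.7], [331.7, 204.5]]
-0.011 [[339.2, 206.6], [330.9, 199.8], [325.1, 195.7], [333.3, 202.4]]
-0.008 [[339.9, 205.7], [331.6, 199.0], [325.7, 194.8], [334.0, 201.5]]
```

View pics/ov.png

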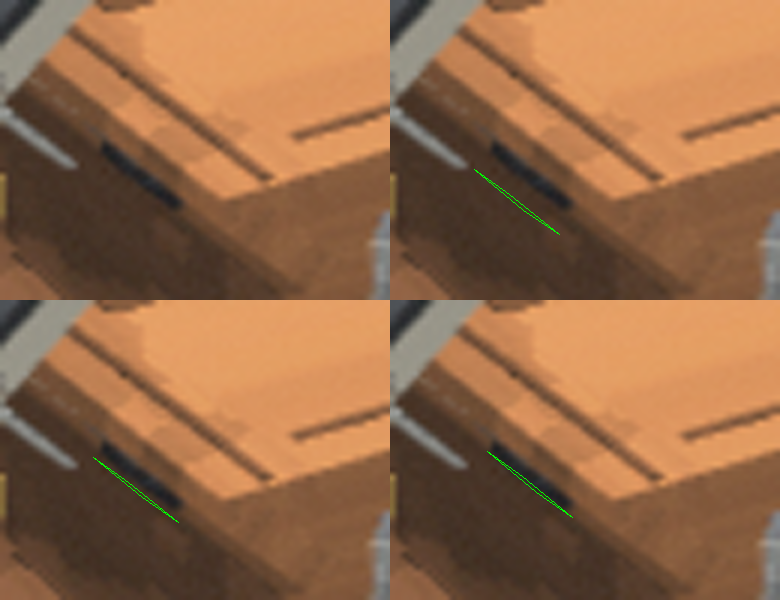

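The strip's edge matches the fully-in outline (n = -8 mm), and it has moved about 3.9 px since the off state against 3.7 px expected for 10 mm. I'll back well clear and do a final check.

Request:
arm_command(hand=[-1,-1,-1,-1,-1,-1], offset=[[-0.02,0.01,0],[-0.025,0.01,0],[-0.025,0.01,0],[-0.02,0,0],[0,0,0],[0,0,0]], rot=[[0,0,0],[0,0,0],[0,0,0],[0,0,0],[0,0,0],[0,0,0]])

```text
t: 20.45
tcp_pos: [0.4941, 0.0083, 0.3217]
eef_rot: [0.63, 0.42, -0.207, 0.619]
ft_force: [0.2, 0.6, -0.5]
width: 0.0003
```

```bash
python3 - <<'E'
from t import *
from plant import grab_frame,nets
s=sensors.sense();print(s['t'],s['tcp_pos'],s['ft_force'],abs(s['qd']).max())
for c in("side","top"):
    im=grab_frame(c)[:,:,::-1]; cv2.imwrite(f"pics/{c}17.png",im)
print([(d['bbox'],round(d['confidence'],2)) for d in nets.recognise("side","bottle_mid")])
E
```

```text
20.45 [0.49408125 0.00834848 0.32170379] [ 0.19948704  0.58991067 -0.46952444] 0.021079785063638185
[([253.3, 196.4, 25.4, 66.7], 0.83), ([321.0, 260.8, 31.1, 79.8], 0.82), ([367.5, 206.0, 20.2, 71.8], 0.82), ([258.1, 169.9, 18.1, 60.9], 0.69)]
```

View pics/side17.png

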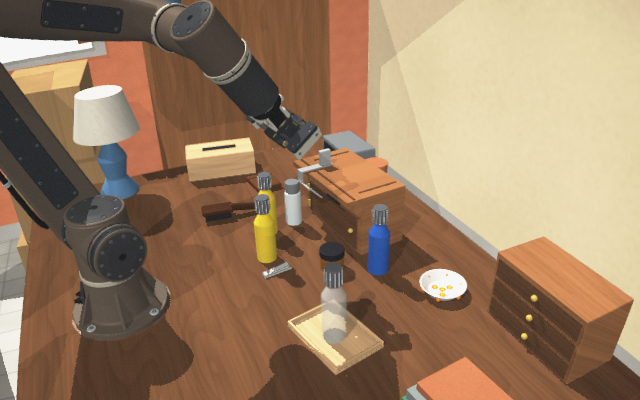

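View pics/top17.png

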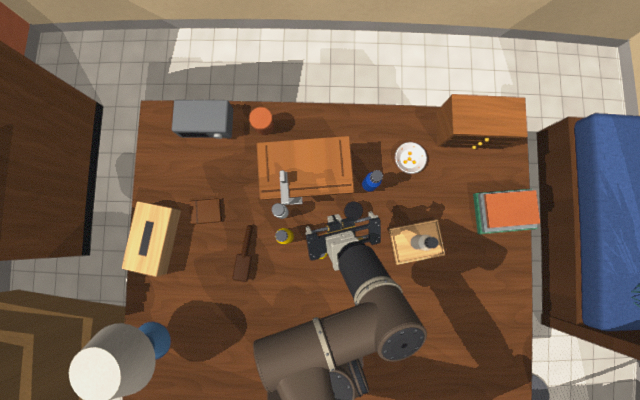

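```bash
python3 - <<'E'
from h import *
print(onz("side",(333.5,267.5),.194),onz("top",(431,243),.194),"foot",onz("side",(334.5,336),.006))
from plant import finish_job
print(finish_job())
E
```

```text
[ 0.42971733 -0.31362514  0.194     ] [ 0.4283401  -0.30409316  0.194     ] foot [ 0.43033408 -0.31331306  0.006     ]
the job is handed in; nothing more can be done
None
```

I handed the job in at about 20.6 s of the 58 s allowed. By my last checks the bottle, the guard and the switch were all where they should be; `finish_job()` gives no verdict.

**What I did**
- **Bottle:** I picked the clear bottle up by its cap and stood it in the tray.
- **Guard:** I pushed it by its tab with shut fingers until it stopped.
- **Switch:** I pressed it from below until it stopped, with the fingers tilted 38° and turned about 20° sideways, because the arm could not reach straight on.
- **End:** I then backed the arm about 0.2 m clear with the fingers empty.

**Last checks**
- **Bottle:** it is upright. The side camera put cap and foot within about 1 mm of each other in x and y, and within about 5 mm of the tray centre. The top camera put the cap about 9 mm away in y, still well inside the limit.
- **Guard:** the tab was at box y of about +0.074 m, so about 100 mm aside.
- **Switch:** in the picture its edge lies on, or up to about a pixel beyond, the fully-in outline. It shifted about 3.9 px, where 10 mm should give 3.7 px.
- **Other things:** the dish, jar, spray can, wallet, brush, clipper and look-alike bottles look unmoved in the pictures. I did not measure them again, and the arm hid one yellow bottle and the clipper from the top camera.

**Checks that disagreed**
- The switch push stopped 1.7 mm short of the full-press point I had calculated, which is within calibration and finger-size error.
- The force reading stayed near zero when the bottle met the tray, at the guard's stop and at the switch's stop. I judged those by the arm no longer advancing and by the pictures.

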